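# Unload the curing box

## Robot

A 7-joint arm with a two-finger parallel gripper is mounted at the origin on the work surface. World frame = base frame: x ahead of the robot, y to its left, z up, the work surface at z = 0. Lengths are in m, angles in rad, forces in N, time in s.
With the tool pointing down it reaches from about 0.4 to 0.85 m from the base axis. Payload 6.9 kg.
Tool frame: the origin (TCP) lies midway between the tips of the shut fingers; the grasp point (between the pads) lies 19 mm behind it (bot.grip_point_offset is the distance from the TCP to the grasp point, in m); x points along the fingers, y is the direction in which the jaws open and shut, and the axes are right-handed (so a half turn about x gives the same grasp; the last joint's range is limited). The gripper opens to 85 mm and grips with 20 to 120 N. Pads are 22 mm wide; open, the fingers measure 114 mm over their backs; the gripper's body (76 mm by 85 mm) begins 54 mm behind the grasp point. The pads swing forward as they close: fully open they stand 13 mm farther back than shut.
Start: joints at [-1.23, 0.507, -0.238, 1.5, 0.126, 1.149, -0.155], TCP at [0.146, 0.608, 0.231] pointing down, gripper open.
Joint ranges: [-3.08, 3.08], [-0.24, 2.05], [-1.43, 1.35], [0, 2.5], [-1.52, 4.66], [0.17, 1.96], [-2.89, 2.89]. Speed limits (rad/s): [2.39, 2.39, 3.14, 3.14, 3.14, 3.14, 3.14].

## Interface

Orientations are given as a 3x3 rotation matrix whose columns are the frame's x, y, z axes.
In Python, from station import bot, optics, spotter gives the robot as it stands.
- The arm moves only by the tool move_arm, never from a script. Its argument "series" is a list of rows, each a list of 2 entries, a list of its own where there are three numbers: the shift along the tool's x, y, z in m, then the turn about the tool's x in rad. A call has 1 to 12 rows; each row shifts and turns the commanded pose from where the row before left it, along the tool's axes as they then stand; what a row does not reach is not made up. A row lasts 1/12 s, in which the tool goes at most 41.7 mm and 7.16 degrees, less where a joint would pass 70% of its speed; a pose out of reach is approached as far as the arm can. A call with a gripper value outside its range is refused whole. "hand" is the gripper command: -1 is shut, 1 is fully open, values between are in proportion, set as the call begins (left out, the last holds). The fingers move at their own pace and stop on an object; "grip_force" is the grip in N (left out, the last holds). Time passes only in rows, so rows that do not move let the fingers close. It gives the time, the measured TCP pose, the force and the opening at its end, in the units of the state.
- bot.observe(): the state, without advancing time (a new reading comes with each control period).
- optics.snapshot(name): name is "scene" or "top" or "wrist"; returns a dict with "color" (420x560x3 uint8, blue, green, red), "fx", "fy", "cx", "cy" (pixels), "pose" (4x4, takes a point from camera to world coordinates). Camera axes: x right, y up, looking along -z (the intrinsics and any distortion apply to the point x, -y, -z); pixel columns grow to the right and rows downward; lengths in m; the calibration is good to about 2 mm. A picture is of the moment at which its call begins. There is no depth.
- bot.sign_off(): hands the job in, once; it reports no verdict.
Trained networks look in the newest picture that a camera, given by its name, has taken for a name from the list of things; names that differ only in an ending like _2 or _b are one class to them, and where a whole thing is asked for, a point or a joint stands for the part that bears it (a point fixed in the world has none). Each returns a list of dicts, best first, with "score" (0 to 1); they miss things now and then, are a little off and sometimes report something else, mostly with a low value. They report only what shows in the picture. A call takes as long as a camera call.
- spotter.look_for(camera, target): "uv" ([column, row] in pixels, amid what is visible of it).
- spotter.outline_of(camera, target): "region" (420x560 bool, what is visible of it) and "uv" ([column, row] in pixels, amid what is visible of it).
The state is a dict: "time": time; "qpos": joint angles; "qvel": joint speeds; "tau": joint torques, N m; "tcp_pos": TCP position; "eef_rot": TCP orientation; "contact_force": force on the tool from outside, world axes, zero at the start; "moment": the same for the moment, N m; "finger_gap": opening from 0.0 (shut) to 1.0 (fully open).
Only numpy, scipy, OpenCV 4.12 (cv2) and the standard library are available. Lean on these libraries where they do the work, as an engineer would, in place of code of your own. Each camera call takes 0.05 s, during which the arm holds its last target.

## Task

The curing box is still on its timer: first turn the timer knob back until its pointer reads zero, then swing the latch lever well clear and open the lid to upright. Draw every glass plate straight up out of its slot by its blue edge and stand it in any free slot of the cooling rack, setting it down gently. When all plates are in the rack, shut the lid fully and swing the latch back over its tab; leave the timer at zero and the other things on the bench alone.

Things in the scene. Friction and masses are not known exactly. Their poses are not given: they have to be found in the camera images.
- chamber: Curing box, fixed: black tub 104 (x) x 214 (y) x 70 mm high, front facing its -x; shut lid 116 mm high. Origin: centre of underside, z up. A grey comb inside (z 5 to 40 mm) has four 9 mm wide slots (x-z planes) at y = -63, -21, 21, 63 mm; plates stand in some, bottom at z = 5 mm, 35 mm out of the tub. On its +y side a grey console 94 x 92 x 75 mm (centre x -20, y 155 mm) bears the timer knob.
- timer (a joint): Timer knob, turning about the vertical through timer_grip, in rad: 0 when its red pointer is at the large green zero tick, growing clockwise seen from above; range -0.5 to 3.0, starts 0.9 to 2.3, so it is turned anticlockwise to zero. No stop or detent at zero; stays where left (friction 0.04 N m).
- timer_grip (a point): On the knob's axis, 102 mm above the table, at the height to grip. Black disc 62 mm across with an upright blue bar grip through the axis along the pointer, 54 long x 12 thick, z 86 to 112 mm. This frame turns with the knob: its -x axis is where the pointer points.
- timer_pointer (a point): Tip of the knob's red pointer, 30 mm from the axis, at the top of one end of the bar grip.
- timer_zero (a point): The green zero tick on the console top, 40 mm from the knob's axis on the side towards the box's front (-x of body chamber).
- latch (a joint): Steel latch lever, a flat arm turning about the vertical through latch_hinge, in rad: 0 latched (arm along the box's -y, 3 mm above the lid's tab, blocking the lid), growing clockwise seen from above as the pin end swings away from the box; range 0 to 1.8; at 1.57 it points straight out in front. Frees the lid beyond about 1. Stays where left (friction 0.04 N m). Starts 0 to 0.1.
- latch_pin (a point): Point on the axis of the latch's upright red pin, 115 mm above the table: round, 12 mm across, z 95 to 125 mm, 57 mm from the latch's hinge. Pinch it from above or push it.
- latch_hinge (a point): The latch's vertical hinge axis (height 87 mm), on a black post 30 x 30 x 85 mm before the box's front.
- lid (a joint): Clear bluish lid with 42 mm deep sides, hinged along the tub's far (+x) rim, in rad: 0 shut, growing as the front edge rises; range 0 to 1.9. Stiff hinge (friction 0.3 N m): it stays where it is left. 250 g. At 1.7 it leans just clear behind the plates.
- lid_handle (a point): Middle of the lid's front handle: round aluminium bar 10 mm across, 70 mm long along the box's y, 42 mm off the lid's front wall, 92 mm above the table when shut; can be pinched from above (closing along the box's x) and turns in a light grip. Shut, it lies 146 mm out from and 22 mm above the hinge axis, at y -40 mm of the box.
- lid_hinge (a point): On the lid's hinge axis (along the box's y), 70 mm above the table, middle of the far rim.
- rack: Cooling rack, loose on the table, 900 g: aluminium base 90 (x) x 217 (y) x 8 mm with five white blocks up to 58 mm high, 70 mm long in x, leaving four slots 13 mm wide (x-z planes), 50 mm deep, centred at y = -69, -23, 23 and 69 mm, their floor at z = 8 mm. Origin: centre of its underside, z up.
- plate1: Glass plate 64 (x) x 5 (y) x 100 (z) mm, 90 g, with a blue grip 10 mm thick along its top edge (z 84 to 100 mm). Origin: middle of its lower edge; z towards the grip, y across its faces. May be absent.
- plate2: Glass plate 64 (x) x 5 (y) x 100 (z) mm, 90 g, with a blue grip 10 mm thick along its top edge (z 84 to 100 mm). Origin: middle of its lower edge; z towards the grip, y across its faces. May be absent.
- plate3: Glass plate 64 (x) x 5 (y) x 100 (z) mm, 90 g, with a blue grip 10 mm thick along its top edge (z 84 to 100 mm). Origin: middle of its lower edge; z towards the grip, y across its faces. May be absent.
- plate4: Glass plate 64 (x) x 5 (y) x 100 (z) mm, 90 g, with a blue grip 10 mm thick along its top edge (z 84 to 100 mm). Origin: middle of its lower edge; z towards the grip, y across its faces. May be absent.
- bracket: Blue printed corner bracket 50 x 50 x 36 mm; origin under its middle. A bystander, to be left alone.
- jar: Small amber jar 48 across, 60 high; origin at its middle on the table. A bystander, to be left alone.
- scraper: Scraper with black handle, 200 long, lying; origin at its middle on the table. A bystander, to be left alone.
- caliper: Steel caliper 150 long, lying; origin at its middle on the table. A bystander, to be left alone.

How it is judged:
On the way, in this order (a step that is already met when the one before it is completed fails the run):
1. the timer pointer is turned to zero (within 0.1 rad) while the latch is still over the lid (value of joint timer between -0.1 and 0.1 rad and value of joint latch below 0.5 rad and value of joint lid below 0.06 rad), for 0.3 s.
2. the latch is swung clear of the lid (beyond 1.1 rad), the lid still shut (value of joint latch above 1.1 rad and value of joint lid below 0.06 rad), for 0.2 s.
3. the lid is opened upright (beyond 1.3 rad) (value of joint lid above 1.3 rad), for 0.2 s.
4. every plate stands in a slot of the rack (z of each of plate1, plate2, plate3, plate4 in the frame of rack below 0.022 m and x of plate1 in the frame of rack between -0.03 and 0.03 m and y of plate1 in the frame of rack between -0.085 and 0.085 m and angle between each of plate1, plate2, plate3, plate4's own z axis and vertical below 0.4 rad and x of plate2 in the frame of rack between -0.03 and 0.03 m and y of plate2 in the frame of rack between -0.085 and 0.085 m and x of plate3 in the frame of rack between -0.03 and 0.03 m and y of plate3 in the frame of rack between -0.085 and 0.085 m and x of plate4 in the frame of rack between -0.03 and 0.03 m and y of plate4 in the frame of rack between -0.085 and 0.085 m), for 0.3 s.
5. the lid is shut again (within 0.06 rad) (value of joint lid below 0.06 rad), for 0.2 s.
At the end, for the whole second after the job is handed in: Timer within 0.1 rad of zero; lid shut within 0.06 rad; latch over its tab (under 0.25 rad); every present plate stands (tilt under 0.4 rad) in a rack slot, lower edge under 22 mm above the rack's underside and within 30 mm of its middle in x, released, at rest (all of step 4 and value of joint timer between -0.1 and 0.1 rad and value of joint lid below 0.06 rad and value of joint latch below 0.25 rad and linear speed of each of plate1, plate2, plate3, plate4 below 0.05 m/s); the robot touches nothing.
It fails at once if a bystander is pushed more than 4 cm from its place (distance of any of bracket, jar, scraper, caliper from where it was at the start of the episode above 0.04 m).
It fails at once if a plate is dropped from a height of some 5 cm or more instead of being set down ((linear speed of plate1 above 0.7 m/s and height (world z) of plate1 above 0.035 m and contact force between plate1 and the fingers below 0.5 N) or (linear speed of plate2 above 0.7 m/s and height (world z) of plate2 above 0.035 m and contact force between plate2 and the fingers below 0.5 N) or (linear speed of plate3 above 0.7 m/s and height (world z) of plate3 above 0.035 m and contact force between plate3 and the fingers below 0.5 N) or (linear speed of plate4 above 0.7 m/s and height (world z) of plate4 above 0.035 m and contact force between plate4 and the fingers below 0.5 N)).
Of plate1, plate2, plate3, plate4 only 2 to 4 are there at a start; the rules pass over those that are not, and their reading is None.
At some moment in a run one of rack may be knocked a few centimetres aside while the robot is not near it.
It also fails if it takes over 210 s, if anything falls off the work surface, if the arm or the gripper's body presses on something with over 40 N, if the wrist force passes 120 N, or if a joint passes its speed limit or range.

## Working session

There is one attempt and no reset: what is moved stays moved. The work goes in short steps, Python scripts to look and compute and a tool call to move; the robot and the scene stay as the last step left them, time stands still between calls to the robot, and variables do not carry over. Pictures are saved under pics/ and viewed, and the job is handed in when it is done.

Besides the shell and the picture viewer there is one more tool, called after "Emit:" as name([rows], argument=value, ...), one row to a line, values as JSON. move_arm: Moves the arm, as the interface text tells. Its arguments: {"type":"object","properties":{"series":{"type":"array","items":{"type":"array"}},"hand":{"type":"number"},"grip_force":{"type":"number"}},"required":["series"]}

```bash
ls; mkdir -p pics; python3 - <<'E'
from station import bot, optics, spotter
import cv2
s=bot.observe(); print({k:(v if not hasattr(v,'round') else v) for k,v in s.items()})
for n in ["scene","top","wrist"]:
    p=optics.snapshot(n); cv2.imwrite(f"pics/{n}0.png",p["color"]); print(n,p["fx"],p["fy"],p["cx"],p["cy"],p["pose"],[k for k in p])
E
```

```text
pics
{'time': 0.0, 'qpos': array([-1.22949944,  0.50834372, -0.2375117 ,  1.50112073,  0.12570611,
        1.1489393 , -0.15481939]), 'qvel': array([-0.00071099, -0.00017432,  0.00047987,  0.00236284, -0.0001472 ,
        0.00162253, -0.00206382]), 'tau': array([ 8.18044064e-04, -6.20601797e+01, -2.18605824e+00, -2.49651307e+01,
        1.27633370e-02,  1.19480005e-02,  8.38329811e-06]), 'tcp_pos': array([0.14597879, 0.60718786, 0.23042977]), 'eef_rot': array([[-3.76976931e-04,  2.33629602e-01,  9.72325597e-01],
       [-1.78198264e-03,  9.72323966e-01, -2.33629900e-01],
       [-9.99998341e-01, -1.82074042e-03,  4.97801909e-05]]), 'contact_force': array([-0.31967266,  0.01149668,  0.32419185]), 'moment': array([-0.03192866, -0.01826023,  0.00153371]), 'finger_gap': 1.0029871807160133}
scene 546.5332493171053 546.5332493171053 280.2212215861581 208.3054210279381 [[ 0.09361925 -0.67292579  0.73376176  1.40887138]
 [ 0.99550406  0.05261734 -0.0787596  -0.04474258]
 [ 0.01439078  0.73783623  0.67482635  0.88371388]
 [ 0.          0.          0.          1.        ]] ['color', 'fx', 'fy', 'cx', 'cy', 'pose']
top 400.25882987323 400.25882987323 278.4676761409006 203.63141581130824 [[ 0.00822113  0.99071356 -0.13571684  0.41659508]
 [-0.99996539  0.00797185 -0.00238013  0.04706237]
 [-0.00127611  0.13573171  0.99074481  1.01981353]
 [ 0.          0.          0.          1.        ]] ['color', 'fx', 'fy', 'cx', 'cy', 'pose']
wrist 329.63754624022977 329.63754624022977 277.7098495191903 206.40694673424835 [[ 0.23416599 -0.9284132  -0.28847049  0.07212664]
 [ 0.9721957   0.22320994  0.07080141  0.62532274]
 [-0.00134348 -0.29702905  0.9548675   0.37292182]
 [ 0.          0.          0.          1.        ]] ['color', 'fx', 'fy', 'cx', 'cy', 'pose']
```

View pics/scene0.png

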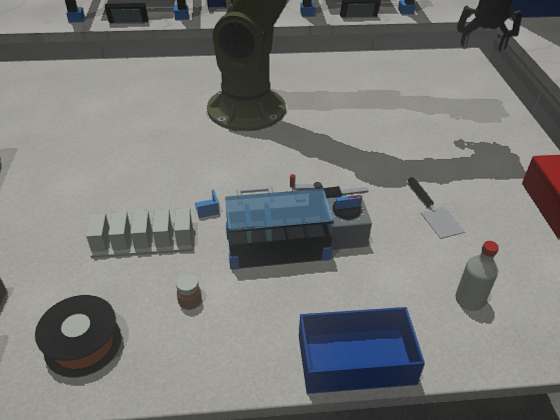

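View pics/top0.png

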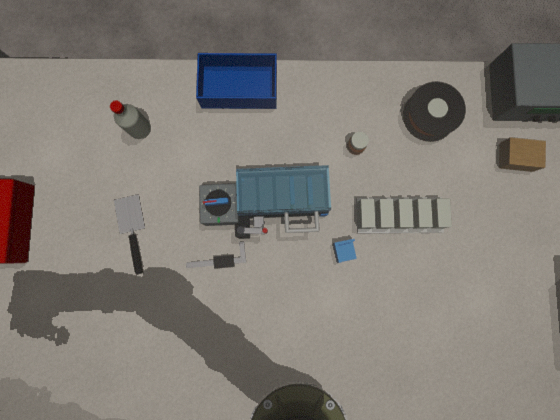

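View pics/wrist0.png

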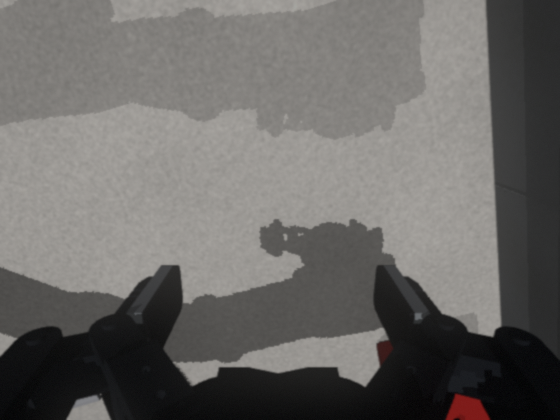

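```bash
cat > h.py <<'E'
from station import bot, optics, spotter
import numpy as np, cv2
np.set_printoptions(precision=4,suppress=True)
def snap(n,save=None):
    p=optics.snapshot(n)
    if save: cv2.imwrite(f"pics/{save}.png",p["color"])
    return p
def proj(p,X):
    X=np.atleast_2d(X); T=np.linalg.inv(p["pose"]); c=X@T[:3,:3].T+T[:3,3]
    x,y,z=c[:,0],-c[:,1],-c[:,2]
    return np.c_[p["cx"]+p["fx"]*x/z,p["cy"]+p["fy"]*y/z]
def ray(p,uv):
    d=np.array([(uv[0]-p["cx"])/p["fx"],-(uv[1]-p["cy"])/p["fy"],-1.0])
    return p["pose"][:3,3],p["pose"][:3,:3]@d
def at_z(p,uv,z):
    o,d=ray(p,uv); return o+d*(z-o[2])/d[2]
def crop(p,c,w,h,scale,save,marks=()):
    im=p["color"].copy()
    for m in marks: pass
    x0,y0=int(c[0]-w/2),int(c[1]-h/2); x0=max(x0,0);y0=max(y0,0)
    im=cv2.resize(im[y0:y0+h,x0:x0+w],None,fx=scale,fy=scale,interpolation=cv2.INTER_CUBIC)
    for m in marks: cv2.circle(im,(int(round((m[0]+.5-x0)*scale)),int(round((m[1]+.5-y0)*scale))),3,(0,255,0),1)
    cv2.imwrite(f"pics/{save}.png",im)
E
python3 - <<'E'
from h import *
hz=dict(latch_pin=.115,timer_pointer=.112,timer_grip=.102,timer_zero=.075,lid_handle=.092,latch_hinge=.087,lid_hinge=.07,chamber=.1,rack=.05,bracket=.03,jar=.06,scraper=0,caliper=0,plate1=.1)
for n in ["top","scene"]:
    p=snap(n)
    for t,z in hz.items():
        for r in spotter.look_for(n,t)[:4]: print(n,t,round(r["score"],2),np.round(r["uv"],1),at_z(p,r["uv"],z))
p=snap("top"); crop(p,(265,205),150,110,5,"t1"); crop(p,(403,214),120,80,6,"t2")
p=snap("scene"); crop(p,(280,220),190,120,4,"s1"); crop(p,(150,230),150,90,5,"s2")
E
```

```text
top latch_pin 0.56 [252.8 228.8] [0.4826 0.1068 0.115 ]
top timer_pointer 0.93 [216.9 200. ] [0.5482 0.1905 0.112 ]
top timer_grip 0.77 [214.5 202.3] [0.5442 0.1974 0.102 ]
top timer_zero 0.86 [264.2 197.7] [0.56   0.0835 0.075 ]
top lid_handle 0.75 [285.5 191.4] [0.5728 0.033  0.092 ]
top latch_hinge 0.6 [249.6 231.8] [0.4776 0.116  0.087 ]
top lid_hinge 0.63 [282.  192.3] [0.5743 0.0411 0.07  ]
top lid_hinge 0.59 [252.6 231.7] [0.479  0.1102 0.07  ]
top chamber 0.66 [265.9 199. ] [0.5532 0.0786 0.1   ]
top rack 0.65 [403.4 216.9] [ 0.5193 -0.2549  0.05  ]
top bracket 0.67 [344.9 250.4] [ 0.4376 -0.1147  0.03  ]
top bracket 0.33 [216.2 199. ] [0.5626 0.2052 0.03  ]
top jar 0.83 [355.4 144. ] [ 0.6983 -0.1394  0.06  ]
top jar 0.31 [215.9 199.6] [0.5567 0.2011 0.06  ]
top scraper 0.93 [130.8 221.4] [0.5074 0.4268 0.    ]
top caliper 0.95 [223.9 260.9] [0.4094 0.186  0.    ]
top plate1 0.21 [285.5 191.2] [0.572  0.0331 0.1   ]
scene latch_pin 0.7 [302.8 186.4] [0.5064 0.1007 0.115 ]
scene timer_pointer 0.96 [347.7 206.7] [0.5758 0.1874 0.112 ]
scene timer_pointer 0.23 [275.1 205.4] [0.
[... 592 characters left out ...]
5.2] [0.5439 0.1941 0.087 ]
scene lid_hinge 0.79 [276.5 211.2] [0.5328 0.0412 0.07  ]
scene chamber 0.65 [292.9 223.3] [0.6044 0.0685 0.1   ]
scene rack 0.65 [138.1 232.3] [ 0.5545 -0.2587  0.05  ]
scene rack 0.32 [346.7 208.9] [0.5161 0.2024 0.05  ]
scene bracket 0.45 [299.4 188.3] [0.413  0.1077 0.03  ]
scene jar 0.98 [189.6 295. ] [ 0.7425 -0.1429  0.06  ]
scene jar 0.66 [349.6 205.5] [0.5161 0.2081 0.06  ]
scene scraper 0.77 [435.2 216.5] [ 0.5053  0.4222 -0.    ]
scene caliper 0.66 [341.  190.3] [ 0.3936  0.2156 -0.    ]
scene caliper 0.24 [302.1 185.3] [0.367  0.1213 0.    ]
scene plate1 0.59 [246.6 239. ] [ 0.642  -0.0288  0.1   ]
scene plate1 0.49 [267.7 232.8] [0.6279 0.0146 0.1   ]
```

View pics/t1.png

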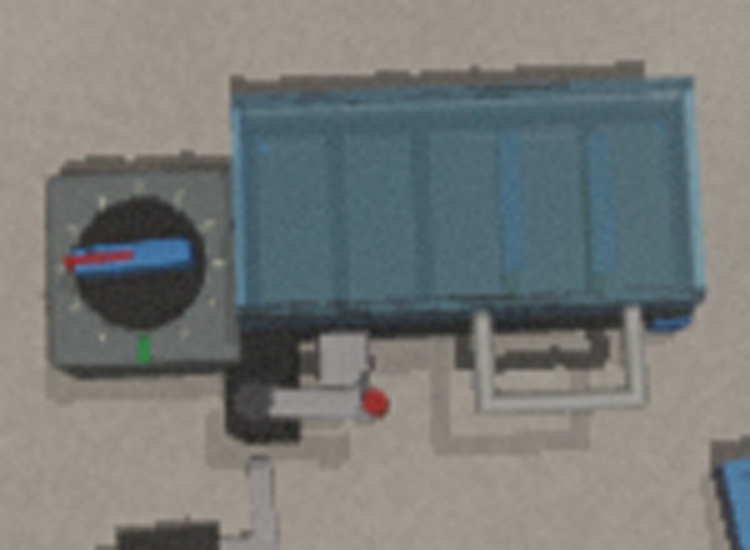

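View pics/s1.png

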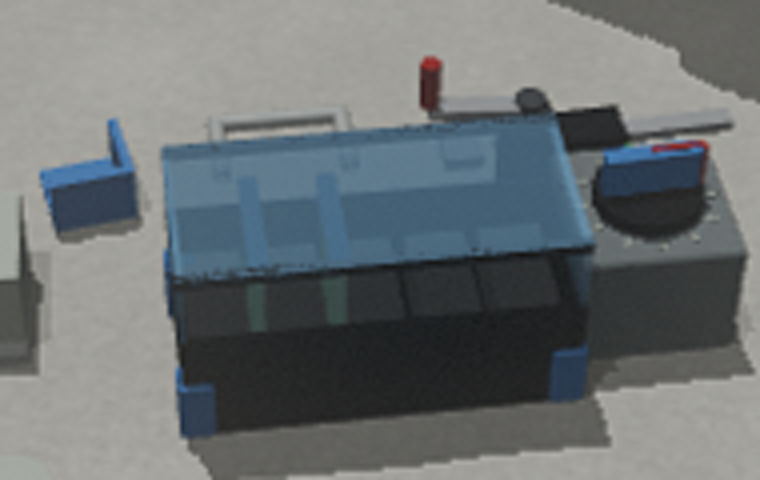

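View pics/t2.png

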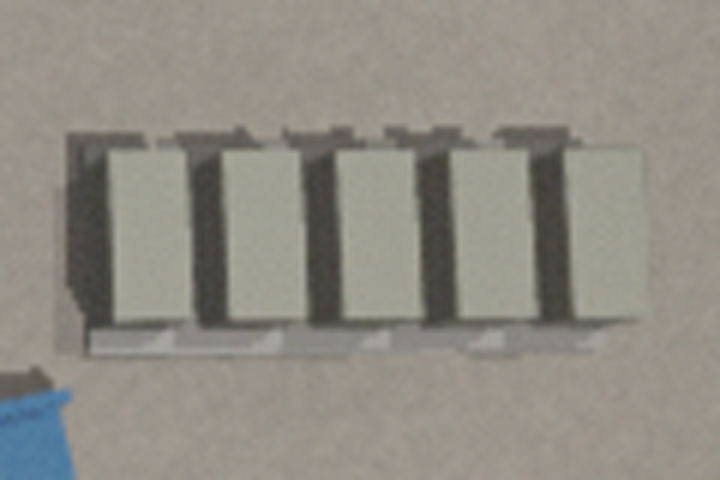

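```bash
cat > fit0.py <<'E'
from h import *
from scipy.optimize import least_squares
pt=snap("top"); ps=snap("scene")
T=lambda X,Y:(190+X/5-.5,150+Y/5-.5)
S=lambda X,Y:(185+X/4-.5,160+Y/4-.5)
obs=[(pt,T(48,175),(.027,.201,.075)),(pt,T(52,368),(-.067,.201,.075)),(pt,T(240,370),(-.067,.109,.075)),
(pt,T(481,405),(-.094,-.005,.092)),(pt,T(638,402),(-.094,-.075,.092)),
(ps,S(180,432),(.054,-.109,.0)),(ps,S(587,398),(.054,.109,.0)),(ps,S(743,254),(.027,.201,.075)),(ps,S(732,346),(.027,.201,0)),(ps,S(214,125),(-.094,-.075,.092)),(ps,S(348,115),(-.094,-.005,.092))]
def w(v,l):
    c,s=np.cos(v[2]),np.sin(v[2]); return np.array([v[0]+c*l[0]-s*l[1],v[1]+s*l[0]+c*l[1],l[2]])
f=lambda v:np.concatenate([proj(p,w(v,l))[0]-np.array(uv) for p,uv,l in obs])
r=least_squares(f,[.55,.04,0],loss="soft_l1"); print(r.x,r.fun.reshape(-1,2))
v=r.x
for nm,uv,z in [("pin",T(375,402),.125),("hinge",T(252,402),.09),("zero",T(143,348),.075),("ptr",T(68,263),.112),("barend",T(188,250),.112),("plA",T(510,200),.105),("plB",T(598,200),.105)]:
    P=at_z(pt,uv,z); d=P[:2]-v[:2]; c,s=np.cos(v[2]),np.sin(v[2]); print(nm,P,"local",[c*d[0]+s*d[1],-s*d[0]+c*d[1]])
for nm,uv,z in [("pin",S(431,62),.125),("ptr",S(704,146),.112)]:
    P=at_z(ps,uv,z); d=P[:2]-v[:2]; c,s=np.cos(v[2]),np.sin(v[2]); print(nm,P,"local",[c*d[0]+s*d[1],-s*d[0]+c*d[1]])
E
python3 fit0.py
```

```text
[0.5724 0.0392 0.0453] [[-0.4749  0.1942]
 [-0.879   0.6596]
 [ 0.3793 -1.1802]
 [ 0.8788  0.9496]
 [-0.3486  0.4285]
 [ 0.1053  1.7812]
 [-1.4207  0.7161]
 [ 1.8068 -0.2785]
 [ 0.2617  0.9236]
 [ 0.1916 -0.374 ]
 [-2.0532 -0.3567]]
pin [0.4796 0.08   0.125 ] local [np.float64(-0.09088654334527962), np.float64(0.044913088540934315)]
hinge [0.4816 0.1384 0.09  ] local [np.float64(-0.08624279638284557), np.float64(0.10322366537709748)]
zero [0.5079 0.1921 0.075 ] local [np.float64(-0.05760455880761449), np.float64(0.1556817663025444)]
ptr [0.5431 0.2219 0.112 ] local [np.float64(-0.02104784199435309), np.float64(0.18386851869813997)]
barend [0.5496 0.1671 0.112 ] local [np.float64(-0.017074353191907626), np.float64(0.12879507567757267)]
plA [0.5752 0.0193 0.105 ] local [np.float64(0.001863047454064238), np.float64(-0.019988403629769554)]
plB [ 0.5755 -0.0215  0.105 ] local [np.float64(0.0003432370247953972), np.float64(-0.06075323691134823)]
pin [0.4776 0.0804 0.125 ] local [np.float64(-0.09286517875796627), np.float64(0.04548812795743909)]
ptr [0.5442 0.2213 0.112 ] local [np.float64(-0.020017743169862844), np.float64(0.1831692870199103)]
```

```bash
cat >> h.py <<'E'
V=np.array([.5724,.0392,.0453])
def loc2w(l,v=V):
    c,s=np.cos(v[2]),np.sin(v[2]); return np.array([v[0]+c*l[0]-s*l[1],v[1]+s*l[0]+c*l[1]]+list(l[2:]))
def w2loc(w,v=V):
    c,s=np.cos(v[2]),np.sin(v[2]); d=np.array(w[:2])-v[:2]; return np.array([c*d[0]+s*d[1],-s*d[0]+c*d[1]])
def st():
    s=bot.observe(); R=s["eef_rot"]; print("t",round(s["time"],2),"tcp",s["tcp_pos"],"jaw deg",round(np.degrees(np.arctan2(R[1,1],R[0,1])),2),"down",R[:,0],"q",s["qpos"],"F",s["contact_force"],"gap",round(s["finger_gap"],3)); return s
def plan(target,jawdeg=None,n=10,s=None):
    """rotation first, then translation in the rotated tool frame, n rows"""
    s=s or bot.observe(); R=s["eef_rot"].copy(); p=s["tcp_pos"]
    turn=0
    if jawdeg is not None:
        a=np.degrees(np.arctan2(R[1,1],R[0,1])); d=(jawdeg-a+180)%360-180; turn=-np.radians(d)
        R=R@cv2.Rodrigues(np.array([turn,0,0]))[0]
    L=R.T@(np.array(target)-p)
    print("turn",round(turn,4),"rows>=",int(np.ceil(abs(turn)/.124)),"| total shift",L,"len",round(np.linalg.norm(L),4),"per row",L/n)
E
python3 -c "
from h import *
st(); plan([.5454,.1933,.20],6.8,20)"
```

```text
t 1.85 tcp [0.1461 0.6077 0.2313] jaw deg 76.49 down [-0. -0. -1.] q [-1.2295  0.5075 -0.2376  1.5002  0.1257  1.1489 -0.1548] F [-0.125  -0.0533  0.4363] gap 0.999
turn 1.2163 rows>= 10 | total shift [0.0313 0.3475 0.4588] len 0.5763 per row [0.0016 0.0174 0.0229]
```

Emit:
move_arm([
  [[0,0,0],0.122],
  [[0,0,0],0.122],
  [[0,0,0],0.122],
  [[0,0,0],0.122],
  [[0,0,0],0.122],
  [[0,0,0],0.122],
  [[0,0,0],0.122],
  [[0,0,0],0.122],
  [[0,0,0],0.122],
  [[0,0,0],0.122],
], hand=0.2)

```text
time: 2.68
tcp_pos: [0.146, 0.6077, 0.2313]
eef_rot: [[-0.0, 0.994, 0.109], [0.0, 0.109, -0.994], [-1.0, -0.0, -0.0]]
contact_force: [0.3, -0.6, 0.0]
finger_gap: 0.601
```

```bash
python3 -c "
from h import *
st(); plan([.5454,.1933,.20],6.8,24)"
```

```text
t 2.68 tcp [0.146  0.6077 0.2313] jaw deg 6.25 down [-0.0001  0.0001 -1.    ] q [-1.4218  0.503   0.0783  1.503  -0.0416  1.1371 -1.2267] F [ 0.3084 -0.624   0.0122] gap 0.601
turn -0.0097 rows>= 1 | total shift [0.0312 0.3476 0.4588] len 0.5764 per row [0.0013 0.0145 0.0191]
```

Emit:
move_arm([
  [[0.001,0.014,0.019],-0.01],
  [[0.001,0.015,0.019],0],
  [[0.001,0.015,0.019],0],
  [[0.001,0.015,0.019],0],
  [[0.001,0.015,0.019],0],
  [[0.001,0.015,0.019],0],
  [[0.001,0.015,0.019],0],
  [[0.001,0.015,0.019],0],
  [[0.001,0.015,0.019],0],
  [[0.001,0.015,0.019],0],
  [[0.001,0.015,0.019],0],
  [[0.001,0.015,0.019],0],
])

```text
time: 3.68
tcp_pos: [0.3526, 0.4028, 0.2194]
eef_rot: [[0.0, 0.992, 0.125], [0.0, 0.125, -0.992], [-1.0, 0.0, -0.0]]
contact_force: [0.0, -0.0, -0.5]
finger_gap: 0.599
```

Emit:
move_arm([
  [[0.001,0.014,0.019],0],
  [[0.001,0.014,0.019],0],
  [[0.001,0.014,0.019],0],
  [[0.001,0.014,0.019],0],
  [[0.001,0.014,0.019],0],
  [[0.001,0.014,0.019],0],
  [[0.001,0.014,0.019],0],
  [[0.001,0.014,0.019],0],
  [[0.001,0.014,0.019],0],
  [[0.001,0.014,0.019],0],
  [[0.001,0.014,0.019],0],
  [[0.0,0.0,0.0],0],
])

```text
time: 4.68
tcp_pos: [0.534, 0.2104, 0.2082]
eef_rot: [[0.002, 0.993, 0.118], [-0.003, 0.118, -0.993], [-1.0, 0.002, 0.003]]
contact_force: [-0.8, -1.1, -0.5]
finger_gap: 0.599
```

```bash
python3 -c "
from h import *
st(); plan([.5454,.1933,.20],6.8,24)
p=snap('wrist','w1')
for t in ['timer_pointer','timer_zero','timer_grip']:
  for r in spotter.look_for('wrist',t)[:3]: print(t,r['score'],r['uv'],at_z(p,r['uv'],dict(timer_pointer=.112,timer_zero=.075,timer_grip=.112)[t]))
"
```

```text
t 4.68 tcp [0.534  0.2104 0.2082] jaw deg 6.8 down [ 0.0022 -0.0027 -1.    ] q [-0.535   0.4475  0.1743  1.6786 -0.0842  1.022  -0.215 ] F [-0.7594 -1.1217 -0.4961] gap 0.599
turn -0.0 rows>= 1 | total shift [0.0083 0.0092 0.0183] len 0.0221 per row [0.0003 0.0004 0.0008]
timer_pointer 0.65 [288.7, 213.7] [0.5429 0.2071 0.112 ]
timer_pointer 0.28 [283.8, 251.5] [0.543  0.1753 0.112 ]
timer_zero 0.76 [283.4, 251.1] [0.5456 0.1585 0.075 ]
timer_grip 0.64 [289.3, 216.7] [0.5436 0.2048 0.112 ]
```

View pics/w1.png

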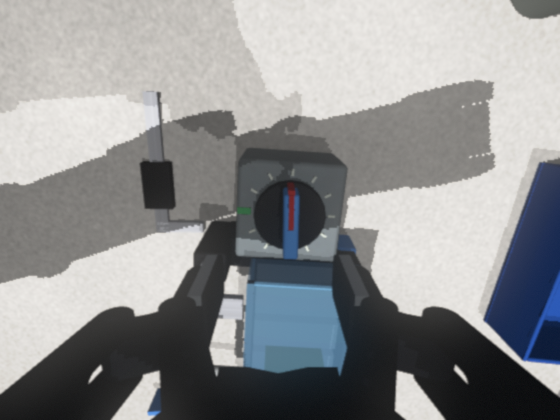

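```bash
python3 -c "
from h import *
p=snap('wrist'); crop(p,(290,215),130,120,5,'w1b')
st(); plan([.5454,.1933,.20],6.8,24)
for nm,uv,z in [('tip',(291,185),.112),('barend',(290.5,256),.112),('zero',(244,211),.075),('disc',(289,215.5),.086)]:
  P=at_z(p,uv,z);print(nm,P,w2loc(P))
"
```

```text
t 4.93 tcp [0.53   0.2166 0.2083] jaw deg 7.26 down [-0.0006  0.0006 -1.    ] q [-0.5416  0.4457  0.1685  1.681  -0.0858  1.0223 -0.2178] F [-0.5785 -0.2812 -0.2514] gap 0.598
turn 0.008 rows>= 1 | total shift [0.0082 0.0125 0.025 ] len 0.0291 per row [0.0003 0.0005 0.001 ]
tip [0.5374 0.236  0.112 ] [-0.0261  0.1982]
barend [0.5449 0.1786 0.112 ] [-0.0212  0.1405]
zero [0.5022 0.199  0.075 ] [-0.0628  0.1628]
disc [0.5412 0.2035 0.086 ] [-0.0237  0.1655]
```

View pics/w1b.png

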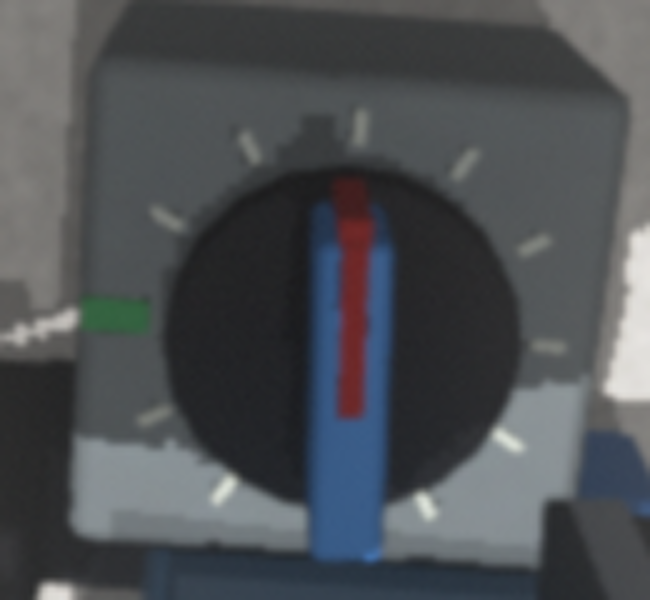

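```bash
python3 -c "
from h import *
p=snap('wrist'); 
st(); plan([.5454,.1933,.20],6.8,24)
for nm,uv,z in [('tip',(294.6,193.5),.112),('barend',(293.9,265),.112),('zero',(247.5,217.5),.075),('disc',(292.9,222.1),.086)]:
  P=at_z(p,uv,z);print(nm,P,w2loc(P))
"
```

```text
t 4.98 tcp [0.53   0.2167 0.2083] jaw deg 7.27 down [-0.0004  0.0006 -1.    ] q [-0.5418  0.4456  0.1686  1.681  -0.0857  1.0223 -0.2177] F [-0.3713 -0.1288 -0.1866] gap 0.598
turn 0.0082 rows>= 1 | total shift [0.0083 0.0125 0.0251] len 0.0292 per row [0.0003 0.0005 0.001 ]
tip [0.5408 0.2301 0.112 ] [-0.0229  0.1921]
barend [0.5486 0.1713 0.112 ] [-0.0178  0.133 ]
zero [0.5058 0.1936 0.075 ] [-0.0595  0.1573]
disc [0.5452 0.1982 0.086 ] [-0.02    0.1601]
```

```bash
python3 -c "
from h import *
st(); plan([.5453,.196,.15],7.4,6)"
```

```text
t 4.98 tcp [0.53   0.2167 0.2083] jaw deg 7.27 down [-0.0004  0.0006 -1.    ] q [-0.5418  0.4456  0.1686  1.681  -0.0857  1.0223 -0.2177] F [-0.3713 -0.1288 -0.1866] gap 0.598
turn -0.0023 rows>= 1 | total shift [0.0583 0.0125 0.0225] len 0.0638 per row [0.0097 0.0021 0.0038]
```

Emit:
move_arm([
  [[0.01,0.002,0.004],-0.002],
  [[0.01,0.002,0.004],0],
  [[0.01,0.002,0.004],0],
  [[0.01,0.002,0.004],0],
  [[0.01,0.002,0.004],0],
  [[0.008,0.0025,0.0025],0],
  [[0,0,0],0],
  [[0,0,0],0],
  [[0,0,0],0],
  [[0,0,0],0],
])

```text
time: 5.82
tcp_pos: [0.5463, 0.1951, 0.1508]
eef_rot: [[0.001, 0.992, 0.127], [0.001, 0.127, -0.992], [-1.0, 0.001, -0.0]]
contact_force: [0.3, -0.8, -0.6]
finger_gap: 0.598
```

```bash
python3 -c "
from h import *
st(); plan([.5453,.196,.09],7.4,6)
p=snap('wrist'); cv2.imwrite('pics/w2.png',p['color'])
print(proj(p,[[.5453,.196,.112],[.5453,.196,.086]]))
"
```

```text
t 5.82 tcp [0.5463 0.1951 0.1508] jaw deg 7.29 down [ 0.0009  0.0006 -1.    ] q [-0.4888  0.5138  0.1602  1.7398 -0.101   0.8949 -0.1585] F [ 0.3147 -0.7656 -0.6039] gap 0.598
turn -0.0019 rows>= 1 | total shift [ 0.0608 -0.0009 -0.001 ] len 0.0608 per row [ 0.0101 -0.0001 -0.0002]
[[276.7724 236.4391]
 [276.7847 221.5421]]
```

View pics/w2.png

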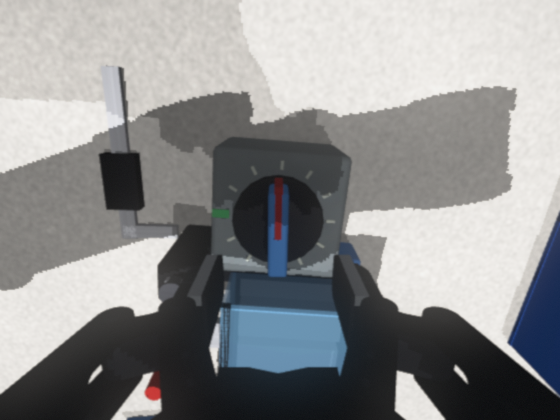

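Emit:
move_arm([
  [[0.01,0,-0.001],0],
  [[0.01,0,-0.001],0],
  [[0.01,0,0],0],
  [[0.01,0,0],0],
  [[0.01,0,0],0],
  [[0.01,0,0],0],
  [[0.001,0,0],0],
  [[0,0,0],0],
])

```text
time: 6.53
tcp_pos: [0.5452, 0.1964, 0.0882]
eef_rot: [[-0.002, 0.992, 0.126], [-0.001, 0.126, -0.992], [-1.0, -0.002, 0.001]]
contact_force: [0.1, -0.4, 0.2]
finger_gap: 0.602
```

Emit:
move_arm([
  [[0,0,0],0],
  [[0,0,0],0],
  [[0,0,0],0],
  [[0,0,0],0],
  [[0,0,0],0],
  [[0,0,0],0],
  [[0,0,0],0],
  [[0,0,0],0],
], hand=-1, grip_force=40)

```text
time: 7.2
tcp_pos: [0.546, 0.1968, 0.09]
eef_rot: [[0.001, 0.992, 0.127], [0.0, 0.127, -0.992], [-1.0, 0.001, -0.0]]
contact_force: [-1.1, -1.0, 5.9]
finger_gap: 0.128
```

```bash
python3 -c "
from h import *
st();p=snap('wrist','w3')
"
```

```text
t 7.2 tcp [0.546  0.1968 0.09  ] jaw deg 7.28 down [ 0.0009  0.0004 -1.    ] q [-0.4809  0.587   0.1455  1.805  -0.1172  0.7569 -0.1473] F [-1.0913 -1.0407  5.8737] gap 0.128
```

View pics/w3.png

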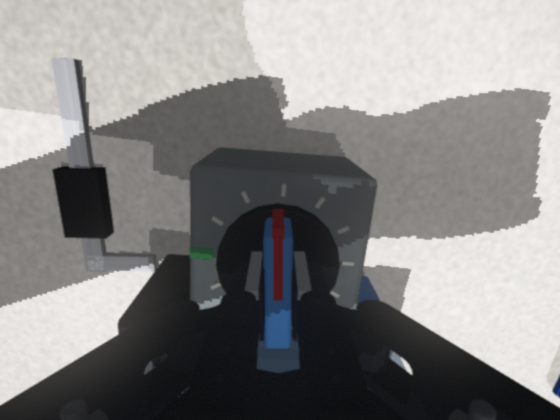

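Emit:
move_arm([
  [[-0.001,0,0],-0.1],
  [[0,0,0],-0.1],
  [[0,0,0],-0.1],
  [[0,0,0],-0.1],
  [[0,0,0],-0.1],
  [[0,0,0],-0.1],
  [[0,0,0],-0.1],
  [[0,0,0],-0.1],
  [[0,0,0],-0.1],
  [[0,0,0],-0.1],
  [[0,0,0],-0.1],
  [[0,0,0],-0.1],
])

```text
time: 8.25
tcp_pos: [0.5448, 0.1958, 0.09]
eef_rot: [[-0.002, 0.237, 0.971], [-0.001, 0.971, -0.237], [-1.0, -0.002, -0.002]]
contact_force: [-2.6, -2.0, 1.5]
finger_gap: 0.127
```

Emit:
move_arm([
  [[0,0,0],-0.1],
  [[0,0,0],-0.1],
  [[0,0,0],-0.089],
  [[0,0,0],0],
  [[0,0,0],0],
  [[0,0,0],0],
])

```text
time: 8.75
tcp_pos: [0.5448, 0.1954, 0.09]
eef_rot: [[-0.002, -0.041, 0.999], [-0.002, 0.999, 0.041], [-1.0, -0.002, -0.002]]
contact_force: [-4.3, -4.1, 3.4]
finger_gap: 0.13
```

```bash
python3 -c "
from h import *
st();p=snap('wrist','w4');p=snap('top');crop(p,(217,205),60,60,8,'t4')
p=snap('scene');crop(p,(345,210),70,60,8,'s4')
"
```

```text
t 8.75 tcp [0.5448 0.1954 0.09  ] jaw deg 92.34 down [-0.0021 -0.0018 -1.    ] q [-0.2035  0.5916 -0.2874  1.8021  0.2271  0.7829  1.0048] F [-4.3187 -4.1124  3.4166] gap 0.13
```

View pics/w4.png

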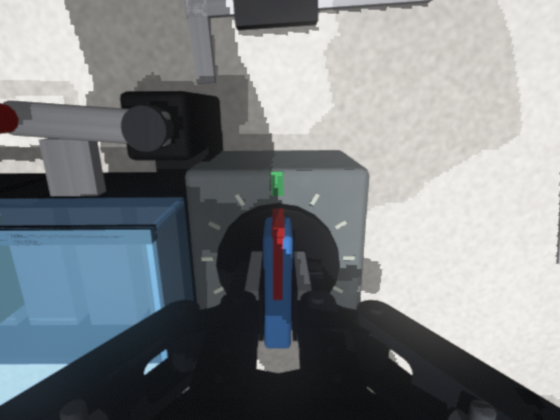

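```bash
python3 -c "
from h import *
p=snap('wrist');st()
for nm,uv,z in [('tip',(279,212),.112),('barend',(277.5,346),.112),('zero',(277.5,186),.075),('hinge',(147,128),.093),('consL',(187,170),.075),('consR',(368,170),.075)]:
  P=at_z(p,uv,z);print(nm,P,w2loc(P))
crop(p,(278,230),120,130,5,'w4b')
"
```

```text
t 8.95 tcp [0.5448 0.1954 0.09  ] jaw deg 92.34 down [-0.002  -0.0021 -1.    ] q [-0.2039  0.5915 -0.2869  1.802   0.2271  0.783   1.0048] F [-3.6425 -3.9326  3.1015] gap 0.129
tip [0.5086 0.1946 0.112 ] [-0.0567  0.1582]
barend [0.5706 0.1966 0.112 ] [0.0053 0.1573]
zero [0.5073 0.1939 0.075 ] [-0.058   0.1575]
hinge [0.4805 0.1389 0.093 ] [-0.0872  0.1038]
consL [0.5011 0.1498 0.075 ] [-0.0662  0.1137]
consR [0.4976 0.2373 0.075 ] [-0.0658  0.2013]
```

View pics/w4b.png

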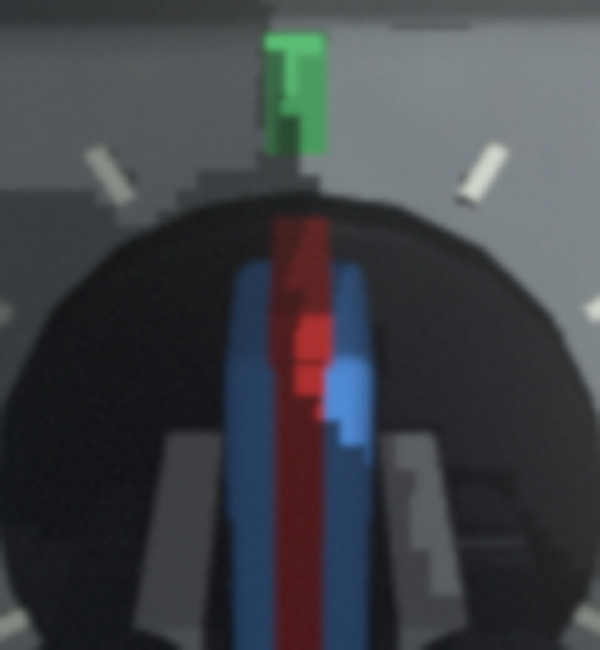

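View pics/t4.png

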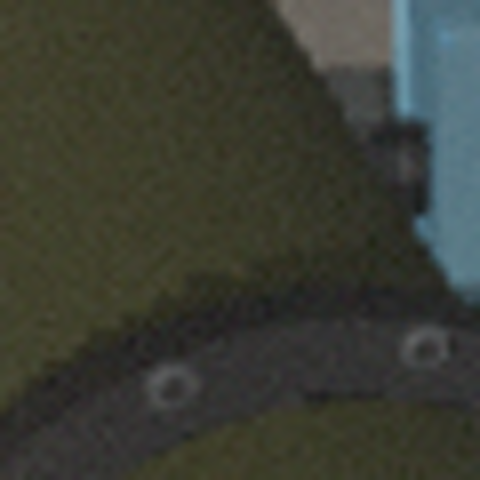

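Emit:
move_arm([
  [[0,0,0],0],
  [[0,0,0],0],
  [[0,0,0],0],
  [[0,0,0],0],
  [[0,0,0],0],
], hand=-0.25)

```text
time: 9.37
tcp_pos: [0.5459, 0.197, 0.0903]
eef_rot: [[0.0, -0.045, 0.999], [0.0, 0.999, 0.045], [-1.0, 0.0, 0.0]]
contact_force: [-0.6, -1.3, -0.3]
finger_gap: 0.373
```

Emit:
move_arm([
  [[-0.005,0,0],0],
  [[-0.015,0,0],0],
  [[-0.02,0,0],0],
  [[-0.02,0,0],0],
  [[-0.02,0,0],0],
  [[-0.02,0,0],0],
  [[0,0,0],0],
  [[0,0,0],0],
  [[0,0,0],0],
])

```text
time: 10.12
tcp_pos: [0.5454, 0.1965, 0.19]
eef_rot: [[-0.0, -0.045, 0.999], [-0.0, 0.999, 0.045], [-1.0, -0.0, -0.0]]
contact_force: [0.3, 0.4, -0.7]
finger_gap: 0.376
```

```bash
python3 -c "
from h import *
st();p=snap('wrist','w5');crop(p,(278,225),130,120,5,'w5b')
"
```

```text
t 10.12 tcp [0.5454 0.1965 0.19  ] jaw deg 92.58 down [-0.0004 -0.0002 -1.    ] q [-0.1784  0.4803 -0.322   1.6838  0.174   1.0061  1.0559] F [ 0.2522  0.3694 -0.7211] gap 0.376
```

View pics/w5.png

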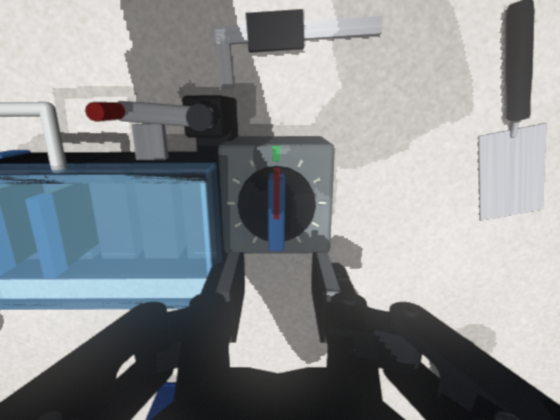

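View pics/w5b.png

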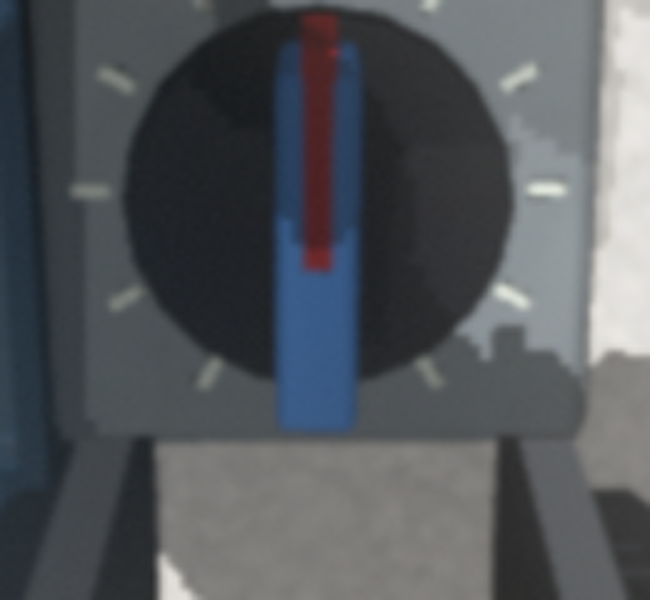

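```bash
python3 -c "
from h import *
p=snap('wrist');st()
for nm,uv,z in [('pin',(95,110.5),.125),('hinge',(202,117),.093),('handleR',(57,164),.092)]:
  P=at_z(p,uv,z);print(nm,P,w2loc(P))
for t in ['latch_pin','latch_hinge']:
  for r in spotter.look_for('wrist',t)[:2]: print(t,r['score'],r['uv'],at_z(p,r['uv'],.115 if t=='latch_pin' else .09))
crop(p,(140,115),130,80,6,'w5c')
q=loc2w([-.091,.0455]);print(q)
plan([q[0],q[1],.19],92.58,8)
"
```

```text
t 10.22 tcp [0.5452 0.1964 0.1893] jaw deg 92.59 down [-0.0017 -0.0007 -1.    ] q [-0.1785  0.4813 -0.3218  1.6842  0.174   1.0062  1.056 ] F [ 0.1899  0.3759 -0.6477] gap 0.375
pin [0.4779 0.0832 0.125 ] [-0.0924  0.0482]
hinge [0.4803 0.1405 0.093 ] [-0.0874  0.1054]
handleR [0.5185 0.0333 0.092 ] [-0.0542 -0.0035]
latch_pin 0.97 [150.0, 111.4] [0.4774 0.1126 0.115 ]
latch_hinge 0.86 [152.4, 111.9] [0.4785 0.105  0.09  ]
latch_hinge 0.26 [149.9, 206.2] [0.5486 0.0983 0.09  ]
[0.4794 0.0805]
turn 0.0002 rows>= 1 | total shift [-0.0005 -0.1129 -0.071 ] len 0.1333 per row [-0.0001 -0.0141 -0.0089]
```

View pics/w5c.png

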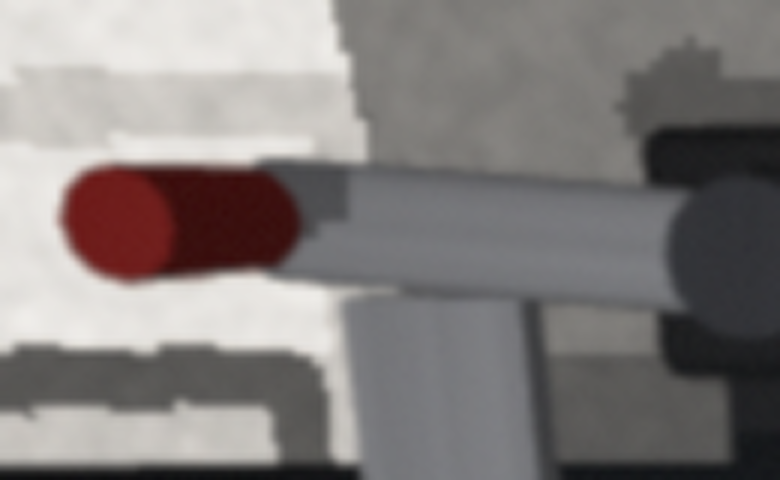

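Emit:
move_arm([
  [[0,-0.014,-0.009],0],
  [[0,-0.014,-0.009],0],
  [[0,-0.014,-0.009],0],
  [[0,-0.014,-0.009],0],
  [[0,-0.014,-0.009],0],
  [[0,-0.014,-0.009],0],
  [[0,-0.014,-0.009],0],
  [[0,-0.0135,-0.009],0],
  [[0.01,0,0],0],
  [[0.01,0,0],0],
  [[0,0,0],0],
  [[0,0,0],0],
])

```text
time: 11.32
tcp_pos: [0.4784, 0.082, 0.1698]
eef_rot: [[-0.002, -0.045, 0.999], [-0.0, 0.999, 0.045], [-1.0, -0.0, -0.002]]
contact_force: [0.6, -0.4, -0.0]
finger_gap: 0.372
```

```bash
python3 -c "
from h import *
st();plan([.4785,.082,.098],92.58,8)
p=snap('wrist','w6');print(proj(p,[[.4785,.082,.125],[.4785,.082,.095]]))
"
```

```text
t 11.32 tcp [0.4784 0.082  0.1698] jaw deg 92.6 down [-0.0018 -0.0002 -1.    ] q [ 0.0124  0.368  -0.3191  1.9462  0.1501  0.8518  1.2301] F [ 0.591  -0.415  -0.0215] gap 0.372
turn 0.0003 rows>= 1 | total shift [ 0.0718 -0.      0.0002] len 0.0718 per row [ 0.009 -0.     0.   ]
[[277.407  234.436 ]
 [277.4562 218.245 ]]
```

View pics/w6.png

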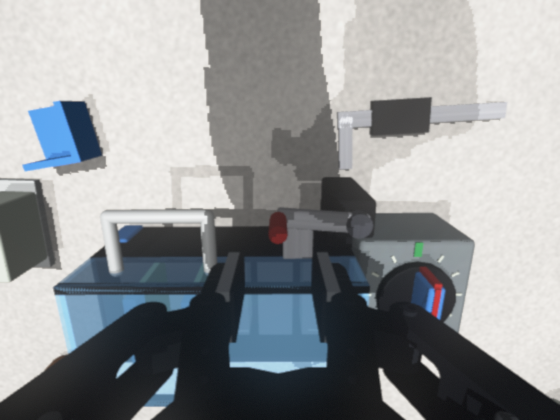

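Emit:
move_arm([
  [[0.012,0,0],0],
  [[0.012,0,0],0],
  [[0.012,0,0],0],
  [[0.012,0,0],0],
  [[0.012,0,0],0],
  [[0.011,0,0],0],
  [[0,0,0],0],
  [[0,0,0],0],
])

```text
time: 12.03
tcp_pos: [0.4789, 0.0823, 0.0994]
eef_rot: [[-0.001, -0.046, 0.999], [-0.0, 0.999, 0.046], [-1.0, 0.0, -0.001]]
contact_force: [0.1, -0.5, -0.0]
finger_gap: 0.379
```

Emit:
move_arm([
  [[0,0,0],0],
  [[0,0,0],0],
  [[0,0,0],0],
  [[0,0,0],0],
  [[0,0,0],0],
  [[0,0,0],0],
], hand=-1, grip_force=25)

```text
time: 12.53
tcp_pos: [0.4794, 0.082, 0.1]
eef_rot: [[0.002, -0.045, 0.999], [0.0, 0.999, 0.045], [-1.0, -0.0, 0.002]]
contact_force: [0.8, -1.0, 6.6]
finger_gap: 0.125
```

Emit:
move_arm([
  [[0,0.0014,-0.0084],0],
  [[0,0.0026,-0.0081],0],
  [[0,0.0038,-0.0076],0],
  [[0,0.0049,-0.007],0],
  [[0,0.0059,-0.0062],0],
  [[0,0.0068,-0.0052],0],
  [[0,0.0075,-0.0041],0],
  [[0,0.008,-0.003],0],
  [[0,0.0084,-0.0018],0],
  [[0,0,0],0],
  [[0,0,0],0],
  [[0,0,0],0],
])

```text
time: 13.53
tcp_pos: [0.4214, 0.1279, 0.0989]
eef_rot: [[-0.006, -0.045, 0.999], [-0.003, 0.999, 0.045], [-1.0, -0.003, -0.006]]
contact_force: [-8.4, -2.8, 8.6]
finger_gap: 0.128
```

```bash
python3 -c "
from h import *
st();
p=snap('wrist','w7')
"
```

```text
t 13.53 tcp [0.4214 0.1279 0.0989] jaw deg 92.61 down [-0.0062 -0.0028 -1.    ] q [-0.1407  0.4151 -0.2894  2.1389  0.1997  0.6194  1.0455] F [-8.4313 -2.826   8.5837] gap 0.128
```

View pics/w7.png

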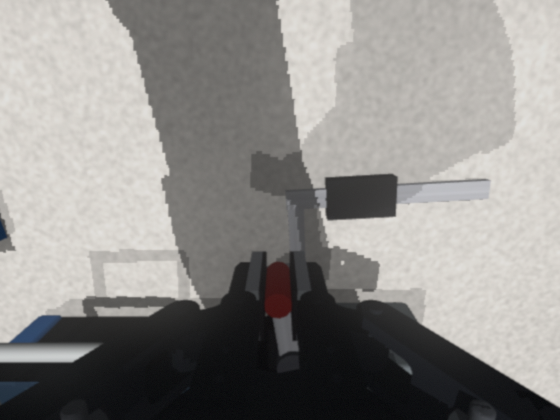

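Emit:
move_arm([
  [[0,0,0],0],
  [[0,0,0],0],
  [[0,0,0],0],
  [[0,0,0],0],
  [[0,0,0],0],
], hand=-0.3)

```text
time: 14.0
tcp_pos: [0.4254, 0.1291, 0.0993]
eef_rot: [[0.0, -0.045, 0.999], [0.0, 0.999, 0.045], [-1.0, 0.0, 0.0]]
contact_force: [-0.7, 0.5, -0.2]
finger_gap: 0.35
```

Emit:
move_arm([
  [[-0.01,0,0],0],
  [[-0.02,0,0],0],
  [[-0.02,0,0],0],
  [[-0.02,0,0],0],
  [[-0.02,0,0],0],
  [[-0.01,0,0],0.121],
  [[0,0,0],0.121],
  [[0,0,0],0.121],
  [[0,0,0],0.121],
  [[0,0,0],0.121],
  [[0,0,0],0.121],
  [[0,0,0],0.121],
])

```text
time: 15.0
tcp_pos: [0.4253, 0.129, 0.1993]
eef_rot: [[0.0, 0.723, 0.691], [-0.0, 0.691, -0.723], [-1.0, 0.0, 0.0]]
contact_force: [-0.4, 0.9, -0.5]
finger_gap: 0.348
```

Emit:
move_arm([
  [[0,0,0],0.121],
  [[0,0,0],0.121],
  [[0,0,0],0.121],
  [[0,0,0],0.121],
  [[0,0,0],0.121],
  [[0,0,0],0.118],
  [[0,0,0],0],
  [[0,0,0],0],
])

```text
time: 15.67
tcp_pos: [0.4252, 0.1291, 0.1992]
eef_rot: [[-0.0, 0.999, 0.05], [-0.0, 0.05, -0.999], [-1.0, -0.0, 0.0]]
contact_force: [-0.9, 0.5, 1.1]
finger_gap: 0.349
```

```bash
python3 -c "
from h import *
st();
p=snap('wrist','w8')
q=loc2w([-.094,-.04]);print(q);plan([q[0],q[1],.16],2.6,8)
"
```

```text
t 15.67 tcp [0.4252 0.1291 0.1992] jaw deg 2.86 down [-0.0001 -0.0002 -1.    ] q [-0.3495  0.2618 -0.0006  2.0009  0.0004  0.879  -0.3004] F [-0.9265  0.5139  1.0878] gap 0.349
[ 0.4803 -0.005 ]
turn 0.005 rows>= 1 | total shift [0.0392 0.049  0.1365] len 0.1502 per row [0.0049 0.0061 0.0171]
```

View pics/w8.png

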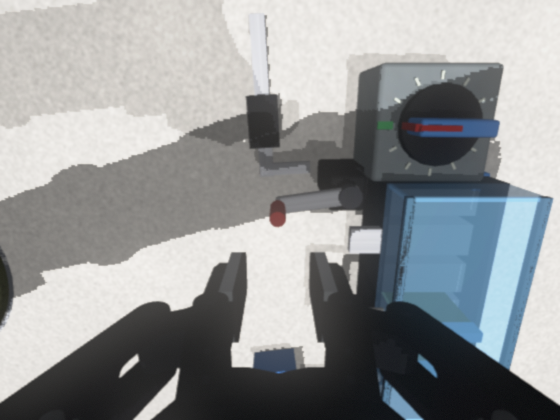

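Emit:
move_arm([
  [[0.004,0.006,0.017],0.005],
  [[0.005,0.006,0.017],0],
  [[0.005,0.006,0.017],0],
  [[0.005,0.006,0.017],0],
  [[0.005,0.006,0.017],0],
  [[0.005,0.006,0.017],0],
  [[0.005,0.006,0.017],0],
  [[0.005,0.007,0.017],0],
  [[0,0,0],0],
  [[0,0,0],0],
  [[0,0,0],0],
])

```text
time: 16.63
tcp_pos: [0.4797, -0.0044, 0.1603]
eef_rot: [[-0.0, 0.999, 0.043], [0.0, 0.043, -0.999], [-1.0, -0.0, -0.0]]
contact_force: [0.4, 0.1, 0.5]
finger_gap: 0.351
```

```bash
python3 -c "
from h import *
st();
p=snap('wrist','w9')
q=loc2w([-.094,-.04]);print(q);plan([q[0],q[1],.075],2.6,8)
print(proj(p,np.array([[*loc2w([-.094,y]),.092] for y in (-.075,-.005,-.04)])))
"
```

```text
t 16.63 tcp [ 0.4797 -0.0044  0.1603] jaw deg 2.45 down [-0.0004  0.0005 -1.    ] q [-0.075   0.3618  0.0458  1.9771 -0.0232  0.8035  0.0267] F [0.3883 0.1402 0.4582] gap 0.351
[ 0.4803 -0.005 ]
turn -0.0022 rows>= 1 | total shift [0.0854 0.0006 0.0011] len 0.0854 per row [0.0107 0.0001 0.0001]
[[279.1267 268.5413]
 [278.93   171.2937]
 [279.0329 222.162 ]]
```

View pics/w9.png

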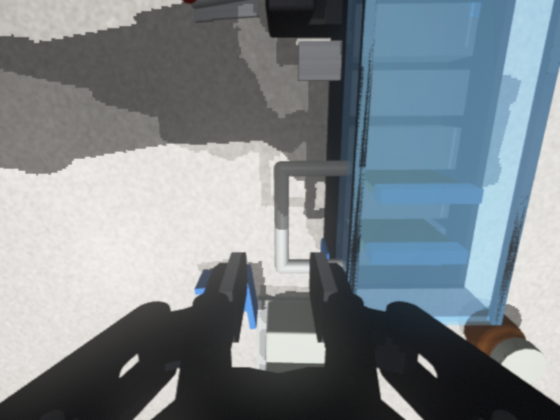

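Emit:
move_arm([
  [[0.012,0.001,0],0],
  [[0.012,0,0],0],
  [[0.012,0,0],0],
  [[0.012,0,0],0],
  [[0.012,0,0],0],
  [[0.012,0,0],0],
  [[0.012,0,0],0],
  [[0.001,0,0],0],
  [[0,0,0],0],
  [[0,0,0],0],
])

```text
time: 17.52
tcp_pos: [0.4811, -0.0043, 0.0759]
eef_rot: [[0.0, 0.999, 0.042], [0.0, 0.042, -0.999], [-1.0, 0.001, -0.0]]
contact_force: [0.4, 0.6, -0.5]
finger_gap: 0.351
```

Emit:
move_arm([
  [[0,0,0],0],
  [[0,0,0],0],
  [[0,0,0],0],
  [[0,0,0],0],
  [[0,0,0],0],
  [[0,0,0],0],
], hand=-1, grip_force=25)

```text
time: 18.02
tcp_pos: [0.4821, -0.0046, 0.076]
eef_rot: [[0.003, 0.999, 0.041], [0.0, 0.041, -0.999], [-1.0, 0.003, -0.0]]
contact_force: [2.8, 0.9, 6.1]
finger_gap: 0.099
```

```bash
python3 -c "
from h import *
s=st();
# arc rows: hinge relative to handle actual
hx,hz=.146,.022
r=np.hypot(hx,hz);a0=np.arctan2(hz,hx)
th=np.linspace(0,1.76,25)
X=-r*np.cos(a0+th);Z=r*np.sin(a0+th)
for i in range(24): print(i,'up',round(-(Z[i+1]-Z[i])*1000,1),'y',round((X[i+1]-X[i])*1000,1))
"
```

```text
t 18.02 tcp [ 0.4821 -0.0046  0.076 ] jaw deg 2.36 down [ 0.0026  0.0003 -1.    ] q [-0.0666  0.4884  0.0367  2.0729 -0.0318  0.5782  0.0336] F [2.8022 0.8781 6.1492] gap 0.099
0 up -10.6 y 2.0
1 up -10.5 y 2.8
2 up -10.2 y 3.5
3 up -9.9 y 4.3
4 up -9.6 y 5.0
5 up -9.2 y 5.7
6 up -8.8 y 6.3
7 up -8.3 y 7.0
8 up -7.7 y 7.6
9 up -7.2 y 8.1
10 up -6.6 y 8.6
11 up -5.9 y 9.1
12 up -5.2 y 9.5
13 up -4.5 y 9.8
14 up -3.8 y 10.1
15 up -3.0 y 10.4
16 up -2.3 y 10.6
17 up -1.5 y 10.7
18 up -0.7 y 10.8
19 up 0.1 y 10.8
20 up 0.9 y 10.8
21 up 1.7 y 10.7
22 up 2.5 y 10.5
23 up 3.2 y 10.3
```

Emit:
move_arm([
  [[-0.0106,0.002,0],0],
  [[-0.0105,0.0028,0],0],
  [[-0.0102,0.0035,0],0],
  [[-0.0099,0.0043,0],0],
  [[-0.0096,0.005,0],0],
  [[-0.0092,0.0057,0],0],
  [[-0.0088,0.0063,0],0],
  [[-0.0083,0.007,0],0],
  [[-0.0077,0.0076,0],0],
  [[-0.0072,0.0081,0],0],
  [[-0.0066,0.0086,0],0],
  [[-0.0059,0.0091,0],0],
])

```text
time: 19.02
tcp_pos: [0.5455, -0.0016, 0.1795]
eef_rot: [[-0.011, 0.999, 0.041], [0.0, 0.041, -0.999], [-1.0, -0.011, -0.001]]
contact_force: [-11.0, 3.2, 8.2]
finger_gap: 0.101
```

```bash
python3 -c "
from h import *
s=st();p=snap('scene');crop(p,(280,210),190,140,4,'s10')
"
```

```text
t 19.02 tcp [ 0.5455 -0.0016  0.1795] jaw deg 2.36 down [-0.0113  0.0005 -0.9999] q [-0.0738  0.4358  0.0478  1.7803 -0.0261  0.9373  0.0264] F [-10.9624   3.2302   8.1532] gap 0.101
```

View pics/s10.png

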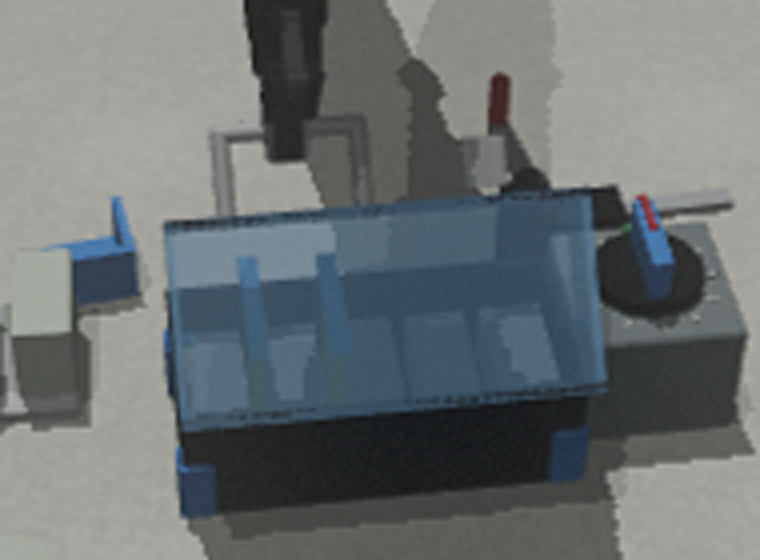

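Lid is rising in the grip (handle at crop (290,130)), the latch is swung out. Continuing the arc.

Emit:
move_arm([
  [[-0.0052,0.0095,0],0],
  [[-0.0045,0.0098,0],0],
  [[-0.0038,0.0101,0],0],
  [[-0.003,0.0104,0],0],
  [[-0.0023,0.0106,0],0],
  [[-0.0015,0.0107,0],0],
  [[-0.0007,0.0108,0],0],
  [[0,0.0108,0],0],
  [[0.0009,0.0108,0],0],
  [[0.0017,0.0107,0],0],
  [[0.0025,0.0105,0],0],
  [[0.0032,0.0103,0],0],
])

```text
time: 20.07
tcp_pos: [0.6753, 0.0049, 0.1926]
eef_rot: [[-0.002, 0.999, 0.042], [0.002, 0.042, -0.999], [-1.0, -0.002, -0.002]]
contact_force: [-2.5, 3.8, 1.0]
finger_gap: 0.103
```

Emit:
move_arm([
  [[0.001,0.0027,0],0],
  [[0,0,0],0],
  [[0,0,0],0],
  [[0,0,0],0],
])

```text
time: 20.4
tcp_pos: [0.6784, 0.005, 0.1913]
eef_rot: [[0.0, 0.999, 0.042], [0.002, 0.042, -0.999], [-1.0, 0.0, -0.002]]
contact_force: [3.8, 4.8, 0.4]
finger_gap: 0.106
```

```bash
python3 -c "
from h import *
s=st();p=snap('scene');crop(p,(280,190),190,140,4,'s11')
hz=np.array([*loc2w([.052,0]),.07])
P=s['tcp_pos'];print('handle angle', w2loc(P), P[2]+.019)
l=w2loc(P);print(np.pi-np.arctan2(P[2]+.016-.07,l[0]-.052)-np.arctan2(22,146))
"
```

```text
t 20.4 tcp [0.6784 0.005  0.1913] jaw deg 2.43 down [ 0.0002  0.002  -1.    ] q [-0.0686  0.6162  0.0472  1.4036 -0.0325  1.1222  0.0264] F [3.7516 4.7663 0.3732] gap 0.106
handle angle [ 0.1044 -0.0389] 0.2102884085875471
1.78562904076689
```

View pics/s11.png

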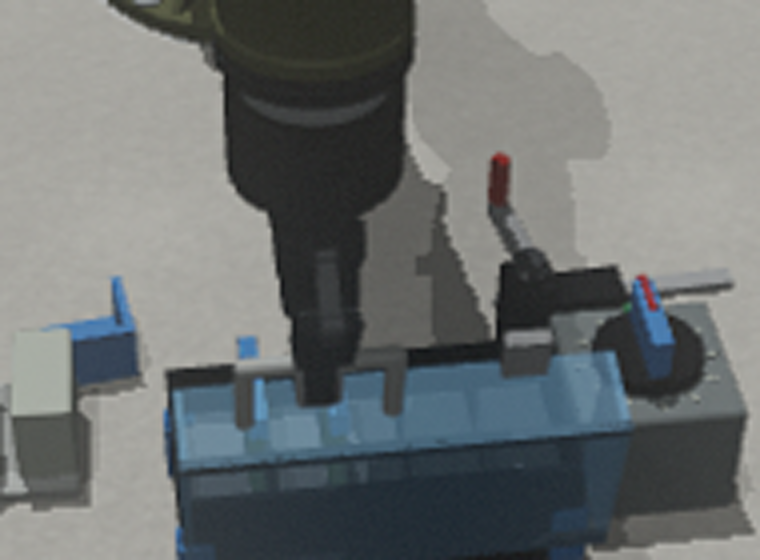

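Emit:
move_arm([
  [[0,0,0],0],
  [[0,0,0],0],
  [[0,0,0],0],
  [[0,0,0],0],
  [[0,0,0],0],
], hand=-0.3)

```text
time: 20.87
tcp_pos: [0.6781, 0.0027, 0.1914]
eef_rot: [[-0.001, 0.999, 0.04], [-0.0, 0.04, -0.999], [-1.0, -0.001, 0.0]]
contact_force: [-0.2, -0.7, -0.2]
finger_gap: 0.347
```

Emit:
move_arm([
  [[-0.01,0,0],0],
  [[-0.02,0,0],0],
  [[-0.02,0,0],0],
  [[-0.02,0,0],0],
  [[-0.02,-0.005,0],0],
  [[0,-0.02,0],0],
  [[0,-0.02,0],-0.12],
  [[0,0,0],-0.12],
  [[0,0,0],-0.12],
  [[0,0,0],-0.12],
  [[0,0,0],-0.12],
  [[0,0,0],-0.12],
])

```text
time: 21.87
tcp_pos: [0.6334, 0.0012, 0.2825]
eef_rot: [[0.001, 0.72, 0.694], [-0.0, 0.694, -0.72], [-1.0, 0.0, 0.001]]
contact_force: [0.2, 0.7, 0.1]
finger_gap: 0.349
```

Emit:
move_arm([
  [[0,0,0],-0.12],
  [[0,0,0],-0.12],
  [[0,0,0],-0.12],
  [[0,0,0],-0.12],
  [[0,0,0],-0.12],
  [[0,0,0],-0.12],
  [[0,0,0],-0.12],
  [[0,0,0],0],
  [[0,0,0],0],
])

```text
time: 22.62
tcp_pos: [0.6335, 0.0011, 0.2821]
eef_rot: [[0.0, -0.026, 1.0], [-0.0, 1.0, 0.026], [-1.0, -0.0, 0.0]]
contact_force: [0.0, 0.3, 0.2]
finger_gap: 0.346
```

```bash
python3 -c "
from h import *
st();
A=loc2w([0,-.021]);B=loc2w([0,-.063]);print(A,B)
plan([A[0],A[1],.18],92.6,8)
p=snap('wrist','w12');p=snap('top','t12')
"
```

```text
t 22.62 tcp [0.6335 0.0011 0.2821] jaw deg 91.49 down [ 0.0004 -0.     -1.    ] q [ 0.1534  0.4953 -0.3287  1.3893  0.1608  1.2829  1.4128] F [0.0373 0.2921 0.2135] gap 0.346
[0.5734 0.0182] [ 0.5753 -0.0237]
turn -0.0194 rows>= 1 | total shift [ 0.102   0.0199 -0.0593] len 0.1197 per row [ 0.0128  0.0025 -0.0074]
```

View pics/w12.png

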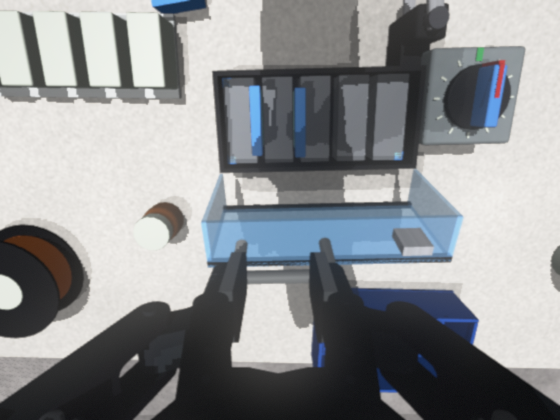

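View pics/t12.png

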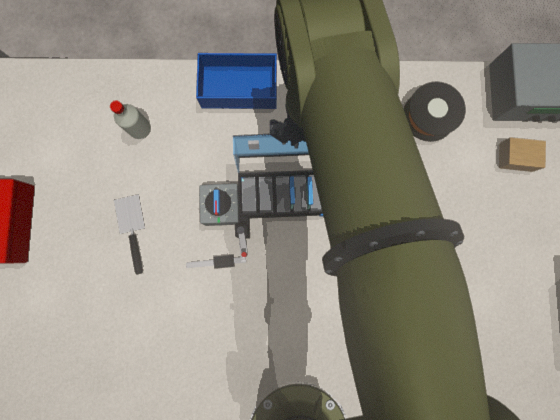

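Emit:
move_arm([
  [[0,0.003,-0.008],-0.019],
  [[0,0.003,-0.008],0],
  [[0,0.003,-0.008],0],
  [[0,0.003,-0.008],0],
  [[0,0.003,-0.008],0],
  [[0.01,0.003,-0.008],0],
  [[0.02,0.002,-0.008],0],
  [[0.02,0,-0.003],0],
  [[0.02,0,0],0],
  [[0.02,0,0],0],
  [[0.012,0,0],0],
  [[0,0,0],0],
])

```text
time: 23.72
tcp_pos: [0.5714, 0.0186, 0.1771]
eef_rot: [[-0.004, -0.049, 0.999], [-0.0, 0.999, 0.049], [-1.0, -0.0, -0.005]]
contact_force: [0.3, -0.2, -0.8]
finger_gap: 0.354
```

Emit:
move_arm([
  [[0,0,0],0],
  [[0,0,0],0],
  [[0,0,0],0],
])

```text
time: 23.97
tcp_pos: [0.5742, 0.0188, 0.1808]
eef_rot: [[0.002, -0.049, 0.999], [0.0, 0.999, 0.049], [-1.0, -0.0, 0.002]]
contact_force: [-0.0, -0.2, -0.7]
finger_gap: 0.349
```

```bash
python3 -c "
from h import *
st();
A=loc2w([0,-.021]);B=loc2w([0,-.063]);print(A,B)
plan([A[0],A[1],.08],92.6,8)
p=snap('wrist','w13')
print(proj(p,np.array([[*loc2w([x,y]),.105] for y in (-.021,-.063) for x in (-.032,.032)])))
for r in spotter.outline_of('wrist','plate1')[:4]: 
  m=r['region']; print(r['score'],r['uv'],at_z(p,r['uv'],.105),m.sum())
"
```

```text
t 23.97 tcp [0.5742 0.0188 0.1808] jaw deg 92.81 down [ 0.0021  0.0001 -1.    ] q [ 0.1415  0.4813 -0.331   1.7127  0.183   0.9758  1.3628] F [-0.0044 -0.1982 -0.6612] gap 0.349
[0.5734 0.0182] [ 0.5753 -0.0237]
turn 0.0037 rows>= 1 | total shift [ 0.1008 -0.0006 -0.001 ] len 0.1008 per row [ 0.0126 -0.0001 -0.0001]
[[276.7571 171.025 ]
 [276.5475 257.668 ]
 [214.1098 170.8218]
 [218.8928 257.4928]]
0.9 [227.1, 202.4] [ 0.565  -0.0164  0.105 ] 2222
0.59 [278.9, 206.1] [0.5659 0.0194 0.105 ] 1344
```

View pics/w13.png

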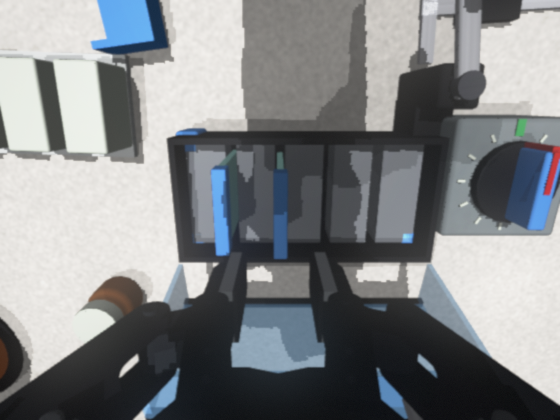

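Emit:
move_arm([
  [[0.015,0.001,-0.001],0],
  [[0.015,0.001,0],0],
  [[0.015,0,0],0],
  [[0.015,0,0],0],
  [[0.015,0,0],0],
  [[0.015,0,0],0],
  [[0.01,0,0],0],
  [[0.002,0,0],0],
  [[0,0,0],0],
  [[0,0,0],0],
])

```text
time: 24.9
tcp_pos: [0.573, 0.0207, 0.0782]
eef_rot: [[0.001, -0.049, 0.999], [0.0, 0.999, 0.049], [-1.0, 0.0, 0.001]]
contact_force: [-0.4, 0.7, -0.3]
finger_gap: 0.353
```

```bash
python3 -c "
from h import *
st();
p=snap('wrist','w14')
"
```

```text
t 24.9 tcp [0.573  0.0207 0.0782] jaw deg 92.82 down [ 0.001   0.0001 -1.    ] q [ 0.1094  0.5997 -0.2933  1.8311  0.2432  0.7449  1.3049] F [-0.3741  0.7167 -0.3442] gap 0.353
```

View pics/w14.png

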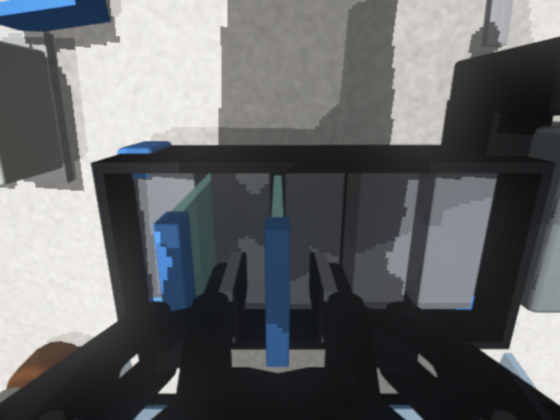

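Emit:
move_arm([
  [[0,0,0],0],
  [[0,0,0],0],
  [[0,0,0],0],
  [[0,0,0],0],
  [[0,0,0],0],
  [[0,0,0],0],
], hand=-1, grip_force=30)

```text
time: 25.45
tcp_pos: [0.573, 0.0206, 0.0783]
eef_rot: [[0.002, -0.049, 0.999], [-0.0, 0.999, 0.049], [-1.0, -0.0, 0.002]]
contact_force: [-0.7, -0.0, 5.6]
finger_gap: 0.111
```

Emit:
move_arm([
  [[-0.004,0,0],0],
  [[-0.008,0,0],0],
  [[-0.012,0,0],0],
  [[-0.014,0,0],0],
  [[-0.014,0,0],0],
  [[-0.014,0,0],0],
  [[-0.014,0,0],0],
  [[-0.014,0,0],0],
  [[-0.014,0,0],0],
  [[-0.01,0,0],0],
  [[-0.004,0,0],0],
  [[0,0,0],0],
])

```text
time: 26.45
tcp_pos: [0.5729, 0.0207, 0.2005]
eef_rot: [[0.002, -0.049, 0.999], [0.0, 0.999, 0.049], [-1.0, -0.0, 0.002]]
contact_force: [-0.6, -0.5, -1.2]
finger_gap: 0.112
```

```bash
python3 -c "
from h import *
st();
p=snap('wrist','w15');p=snap('top');crop(p,(403,214),120,80,6,'t15');p=snap('scene','s15')
"
```

```text
t 26.45 tcp [0.5729 0.0207 0.2005] jaw deg 92.82 down [ 0.0016  0.     -1.    ] q [ 0.1431  0.4608 -0.3369  1.6878  0.1735  1.0207  1.3679] F [-0.5793 -0.5008 -1.2237] gap 0.112
```

View pics/w15.png

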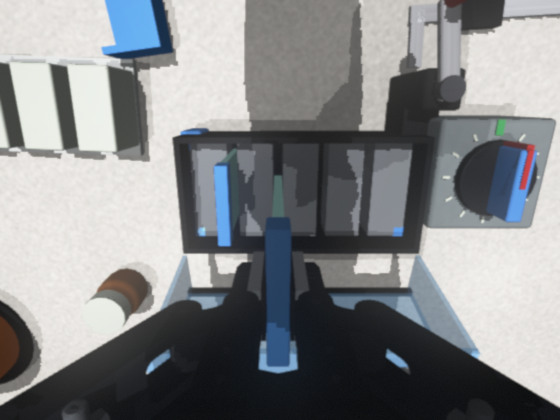

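View pics/t15.png

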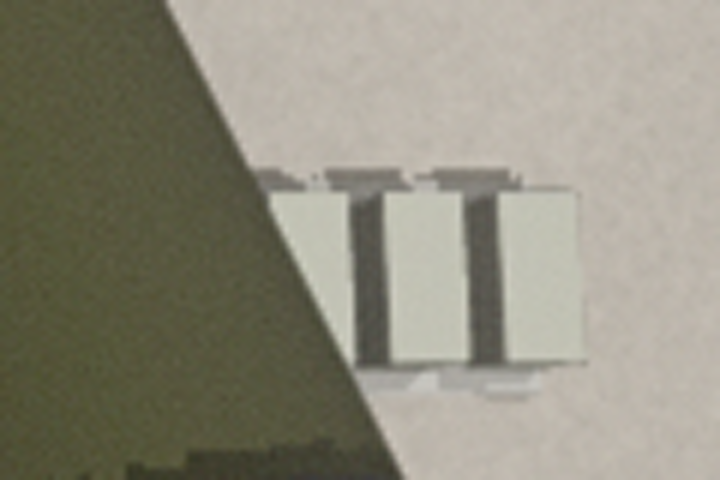

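View pics/s15.png

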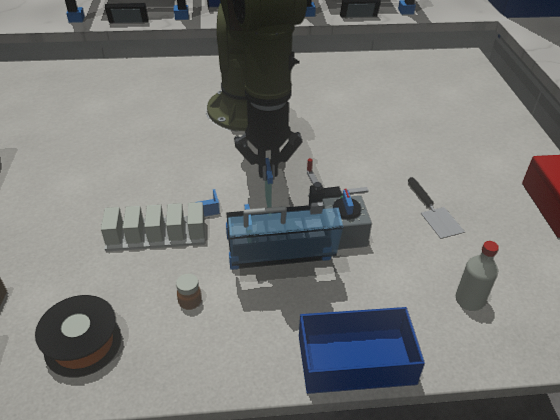

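```bash
cat > rackfit.py <<'E'
from h import *
from scipy.optimize import least_squares
def fitrack(p,obs,x0=(.50,-.23,0)):
    f=lambda v:np.concatenate([proj(p,[*loc2w(l,v),.058])[0]-np.array(uv) for uv,l in obs])
    r=least_squares(f,x0,loss="soft_l1"); print("rack",r.x,"\n",r.fun.reshape(-1,2).round(1)); return r.x
E
python3 - <<'E'
from rackfit import *
p=snap("top"); T=lambda X,Y:(343+X/6-.5,174+Y/6-.5)
L=lambda x,y:(x,y)
obs=[(T(500,190),L(.035,-.0755)),(T(578,187),L(.035,-.1085)),(T(584,361),L(-.035,-.1085)),(T(505,364),L(-.035,-.0755)),
(T(382,192),L(.035,-.0295)),(T(463,190),L(.035,-.0625)),(T(390,365),L(-.035,-.0295)),(T(472,363),L(-.035,-.0625))]
v=fitrack(p,obs)
st(); q=loc2w([0,-.069],v); print(q); plan([q[0],q[1]+.002,.2],np.degrees(v[2])+90,12)
E
```

```text
rack [ 0.5116 -0.2309  0.0124] 
 [[-0.7 -0.1]
 [-0.1  0.4]
 [ 0.6  0.3]
 [ 0.  -0.1]
 [-0.  -0.3]
 [ 0.1 -0. ]
 [ 0.  -0.2]
 [ 0.1  0.1]]
t 26.65 tcp [0.5719 0.0205 0.1986] jaw deg 92.82 down [-0.0017 -0.0001 -1.    ] q [ 0.1429  0.463  -0.3365  1.6899  0.1738  1.0199  1.3677] F [ 0.1988 -1.1211 -0.7114] gap 0.109
[ 0.5125 -0.2999]
turn 0.0368 rows>= 1 | total shift [-0.0013 -0.3177 -0.0634] len 0.3239 per row [-0.0001 -0.0265 -0.0053]
```

Emit:
move_arm([
  [[0,-0.012,-0.003],0.037],
  [[0,-0.02,-0.004],0],
  [[0,-0.025,-0.005],0],
  [[0,-0.028,-0.006],0],
  [[0,-0.028,-0.006],0],
  [[0,-0.028,-0.006],0],
  [[0,-0.028,-0.006],0],
  [[0,-0.028,-0.006],0],
  [[0,-0.028,-0.006],0],
  [[0,-0.028,-0.006],0],
  [[0,-0.028,-0.005],0],
  [[0,-0.02,-0.003],0],
])

```text
time: 27.65
tcp_pos: [0.5124, -0.2853, 0.1988]
eef_rot: [[-0.002, -0.007, 1.0], [-0.001, 1.0, 0.007], [-1.0, -0.001, -0.002]]
contact_force: [-0.6, 0.6, -2.3]
finger_gap: 0.111
```

Emit:
move_arm([
  [[0,-0.013,0],0],
  [[0,-0.003,0],0],
  [[0,0,0],0],
  [[0,0,0],0],
  [[0,0,0],0],
])

```text
time: 28.07
tcp_pos: [0.5154, -0.2952, 0.1995]
eef_rot: [[0.0, -0.015, 1.0], [0.001, 1.0, 0.015], [-1.0, 0.001, 0.0]]
contact_force: [0.9, -1.0, -1.1]
finger_gap: 0.112
```

```bash
python3 -c "
from h import *
st();
p=snap('wrist','w16')
"
```

```text
t 28.07 tcp [ 0.5154 -0.2952  0.1995] jaw deg 90.83 down [ 0.0001  0.001  -1.    ] q [ 0.6621  0.4894 -0.2856  1.6328  0.1528  1.0417  1.9163] F [ 0.8666 -0.9599 -1.1127] gap 0.112
```

View pics/w16.png

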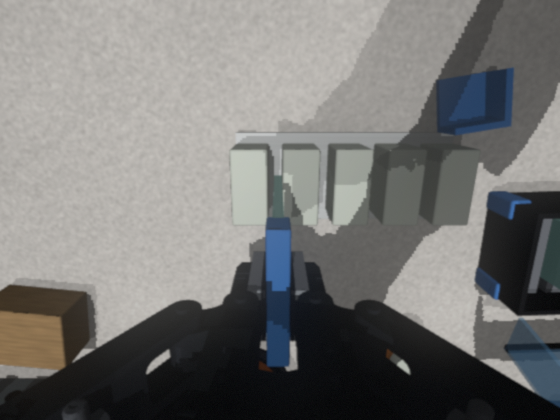

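```bash
python3 -c "
from h import *
st();
p=snap('wrist');crop(p,(350,190),260,110,3,'w16b')
"
```

```text
t 28.12 tcp [ 0.5154 -0.2954  0.1995] jaw deg 90.83 down [ 0.0002  0.0008 -1.    ] q [ 0.6621  0.4894 -0.2853  1.6327  0.1529  1.0417  1.9165] F [ 0.6852 -1.1705 -2.041 ] gap 0.108
```

View pics/w16b.png

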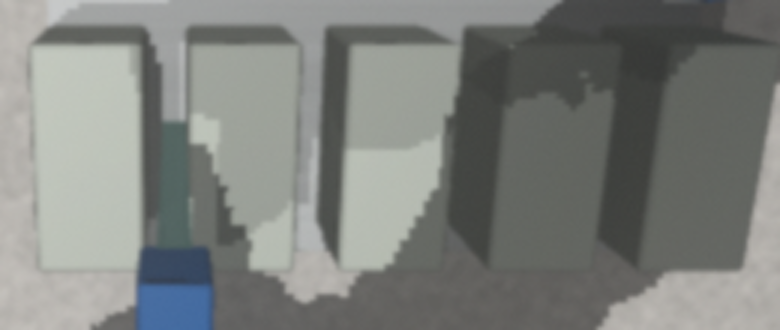

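```bash
python3 - <<'E'
from rackfit import *
p=snap("wrist"); T=lambda X,Y:(220+X/3-.5,135+Y/3-.5)
ys={5:(-.1085,-.0755),4:(-.0625,-.0295),3:(-.0165,.0165),2:(.0295,.0625),1:(.0755,.1085)}
C={5:[(33,43),(140,43),(42,270),(143,269)],4:[(189,43),(298,43),None,(293,269)],3:[(350,43),(457,43),(340,268),(443,268)],2:[(512,43),(618,43),(490,269),(598,269)],1:[(668,43),(776,43),(640,269),(743,269)]}
obs=[]
for b,c in C.items():
    for k,uv in enumerate(c):
        if uv: obs.append((T(*uv),((-.035,-.035,.035,.035)[k],ys[b][k%2])))
v=fitrack(p,obs)
st(); q=loc2w([0,-.069],v); print(q); plan([q[0],q[1],.2],np.degrees(v[2])+90,12)
E
```

```text
rack [ 0.5097 -0.2294  0.0168] 
 [[-2.5 -0.2]
 [ 0.4 -0.3]
 [-1.9  0.9]
 [ 0.4  1.1]
 [-0.8 -0.3]
 [ 1.5 -0.5]
 [ 0.4  1. ]
 [-0.7 -0.5]
 [ 2.2 -0.6]
 [-1.1  1.2]
 [ 0.5  1.1]
 [-0.9 -0.7]
 [ 2.4 -0.8]
 [-1.   0.8]
 [-1.1  0.7]
 [ 0.9 -0.8]
 [ 3.5 -0.9]
 [-0.9  0.6]
 [ 0.7  0.5]]
t 28.22 tcp [ 0.5153 -0.2959  0.1997] jaw deg 90.81 down [ 0.0002  0.0002 -1.    ] q [ 0.6624  0.4893 -0.2848  1.6324  0.1532  1.0418  1.9167] F [ 0.6434  0.127  -0.9932] gap 0.112
[ 0.5109 -0.2984]
turn -0.0026 rows>= 1 | total shift [-0.0003 -0.0024 -0.0044] len 0.0051 per row [-0.     -0.0002 -0.0004]
```

Emit:
move_arm([
  [[0.005,-0.0025,-0.0045],-0.003],
  [[0.012,0,0],0],
  [[0.012,0,0],0],
  [[0.012,0,0],0],
  [[0.01,0,0],0],
  [[0.005,0,0],0],
  [[0,0,0],0],
  [[0,0,0],0],
  [[0,0,0],0],
])

```text
time: 28.97
tcp_pos: [0.5107, -0.2999, 0.1441]
eef_rot: [[0.001, -0.015, 1.0], [-0.0, 1.0, 0.015], [-1.0, -0.0, 0.001]]
contact_force: [-0.3, 0.2, -0.8]
finger_gap: 0.111
```

```bash
python3 -c "
from h import *
st();
p=snap('wrist','w17');p=snap('scene');crop(p,(150,220),120,100,6,'s17')
"
```

```text
t 28.97 tcp [ 0.5107 -0.2999  0.1441] jaw deg 90.87 down [ 0.0008 -0.0004 -1.    ] q [ 0.6636  0.5411 -0.273   1.7113  0.1765  0.9123  1.9055] F [-0.2829  0.1888 -0.7865] gap 0.111
```

View pics/w17.png

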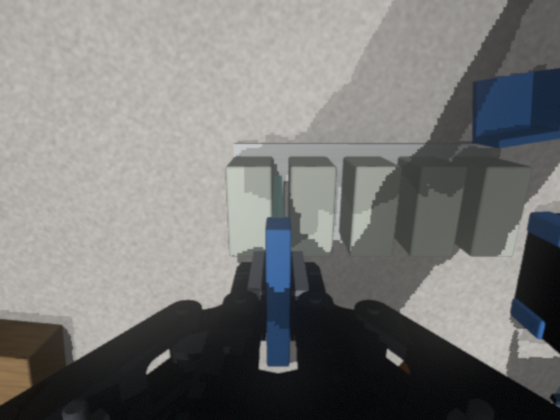

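View pics/s17.png

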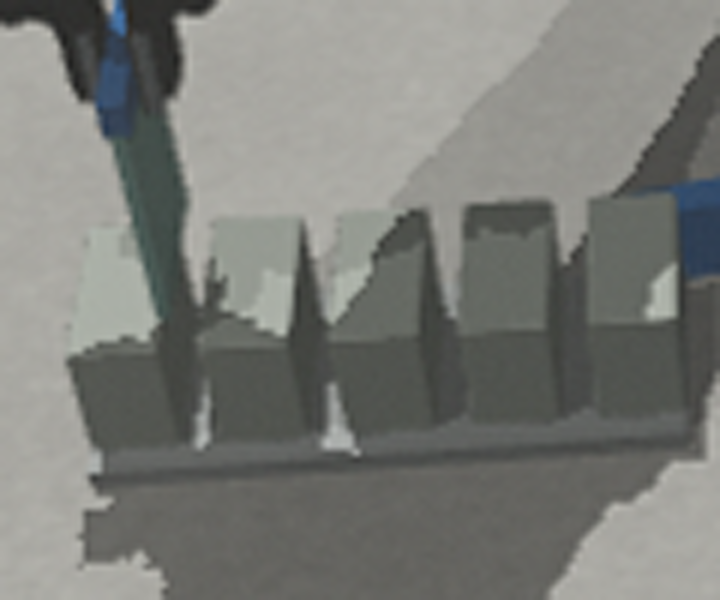

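```bash
python3 - <<'E'
from rackfit import *
p=snap("wrist"); crop(p,(350,200),260,130,3,'w17b'); crop(p,(280,190),110,90,7,'w17c')
v=[.5097,-.2294,.0168]
print(proj(p,[[*loc2w([x,y],v),.058] for y in (-.0755,-.0625) for x in (-.035,.035)]))
s=st(); P=s['tcp_pos']
print(proj(p,[[P[0]-.032,P[1]+d,P[2]-.0733] for d in(-.0025,.0025)]))
E
```

```text
[[270.4054 165.3901]
 [271.2116 256.4401]
 [289.0019 165.3526]
 [288.2642 256.4124]]
t 29.12 tcp [ 0.5107 -0.2999  0.1441] jaw deg 90.87 down [ 0.001  -0.0006 -1.    ] q [ 0.6636  0.5409 -0.2729  1.7115  0.1766  0.9122  1.9055] F [-0.338   0.3486 -1.0626] gap 0.111
[[274.5159 172.9133]
 [282.0402 173.0229]]
```

View pics/w17c.png

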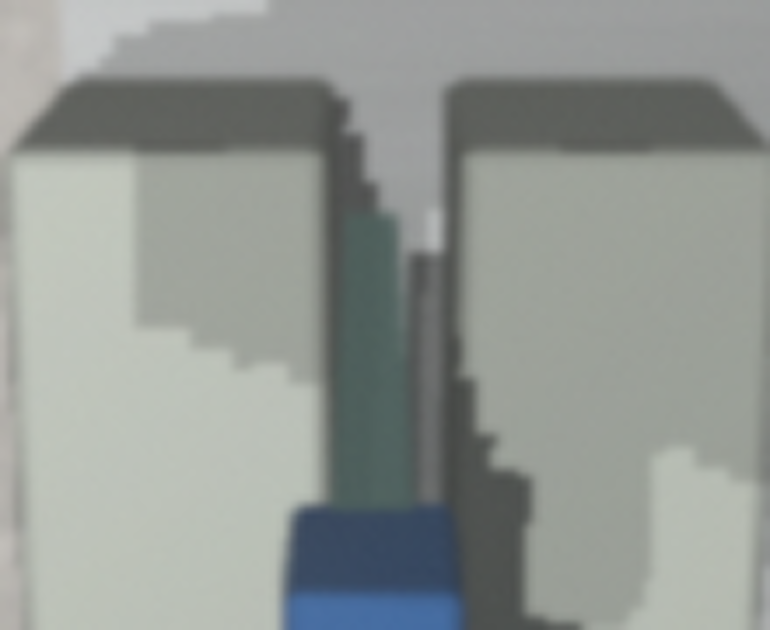

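Emit:
move_arm([
  [[0.005,0.0018,0],0],
  [[0.008,0,0],-0.005],
  [[0.008,0,0],0],
  [[0.008,0,0],0],
  [[0.008,0,0],0],
  [[0.006,0,0],0],
  [[0.004,0,0],0],
  [[0,0,0],0],
  [[0,0,0],0],
])

```text
time: 29.87
tcp_pos: [0.5103, -0.2979, 0.0963]
eef_rot: [[-0.0, -0.02, 1.0], [0.0, 1.0, 0.02], [-1.0, 0.0, -0.0]]
contact_force: [0.1, 0.3, -1.7]
finger_gap: 0.108
```

```bash
python3 - <<'E'
from rackfit import *
s=st()
p=snap("wrist"); crop(p,(280,200),130,100,6,'w18');p=snap('scene');crop(p,(150,220),120,100,6,'s18')
E
```

```text
t 29.87 tcp [ 0.5103 -0.2979  0.0963] jaw deg 91.16 down [-0.0003  0.0002 -1.    ] q [ 0.6513  0.5953 -0.2596  1.7655  0.2006  0.807   1.8861] F [ 0.1181  0.2523 -1.657 ] gap 0.108
```

View pics/w18.png

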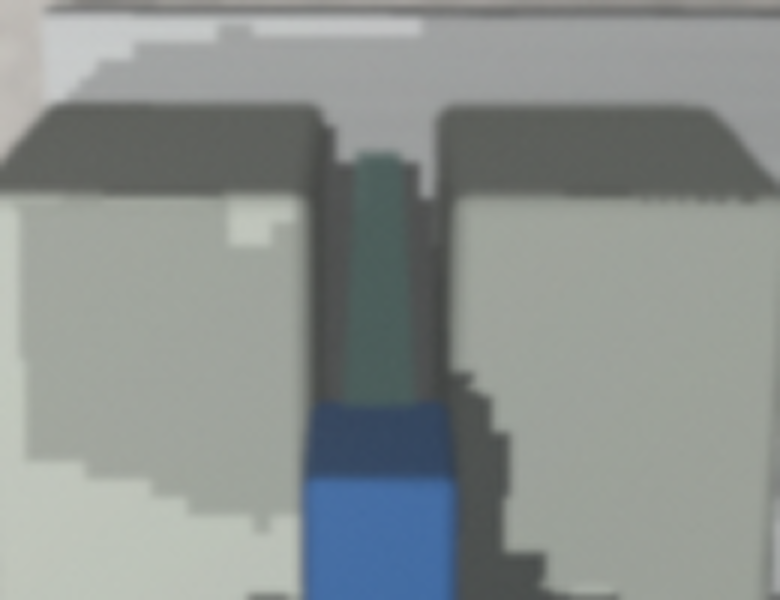

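View pics/s18.png

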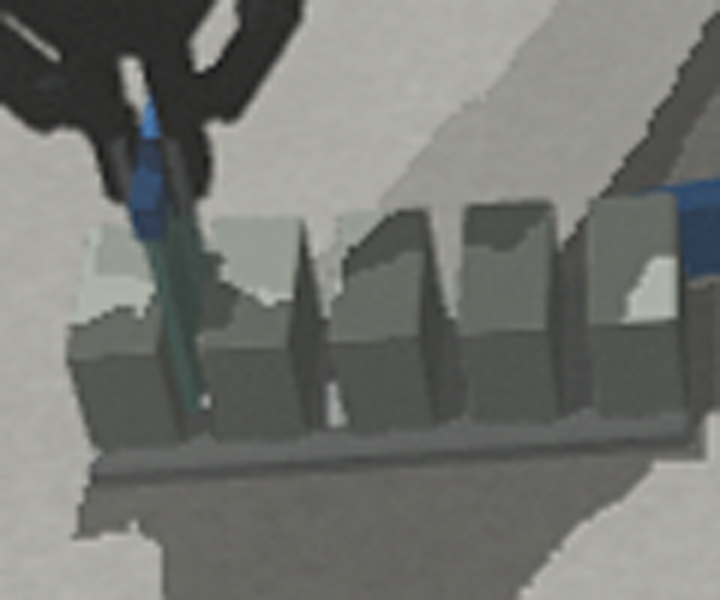

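Emit:
move_arm([
  [[0.004,0,0],0],
  [[0.004,0,0],0],
  [[0.003,0,0],0],
  [[0.002,0,0],0],
  [[0.001,0,0],0],
  [[0,0,0],0],
  [[0,0,0],0],
  [[0,0,0],0],
])

```text
time: 30.63
tcp_pos: [0.5104, -0.298, 0.0826]
eef_rot: [[0.0, -0.02, 1.0], [-0.0, 1.0, 0.02], [-1.0, -0.0, 0.0]]
contact_force: [-0.7, -1.3, -0.5]
finger_gap: 0.111
```

Emit:
move_arm([
  [[0,0,0],0],
  [[0,0,0],0],
  [[0,0,0],0],
  [[0,0,0],0],
  [[0,0,0],0],
], hand=-0.3)

```text
time: 31.05
tcp_pos: [0.5103, -0.298, 0.0826]
eef_rot: [[0.0, -0.02, 1.0], [-0.0, 1.0, 0.02], [-1.0, -0.0, 0.0]]
contact_force: [0.3, 0.2, 0.0]
finger_gap: 0.348
```

```bash
python3 - <<'E'
from rackfit import *
s=st()
p=snap("wrist","w19")
E
```

```text
t 31.05 tcp [ 0.5103 -0.298   0.0826] jaw deg 91.15 down [ 0.0001 -0.0001 -1.    ] q [ 0.6477  0.6122 -0.2543  1.7788  0.2079  0.7766  1.8796] F [0.2597 0.1552 0.0079] gap 0.348
```

View pics/w19.png

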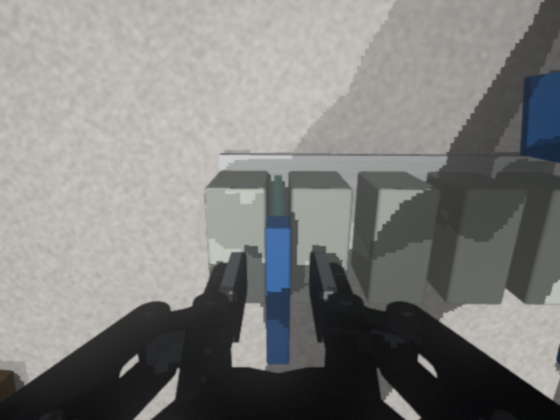

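Plate stands in the slot at (278,200) with the fingers clear on either side. Lift and go to the second plate.

Emit:
move_arm([
  [[-0.005,0,0],0],
  [[-0.015,0,0],0],
  [[-0.02,0,0],0],
  [[-0.02,0,0],0],
  [[-0.02,0,0],0],
  [[-0.02,0,0],0],
  [[-0.01,0,0],0],
  [[-0.005,0,0],0],
  [[0,0,0],0],
  [[0,0,0],0],
])

```text
time: 31.93
tcp_pos: [0.5099, -0.2978, 0.1968]
eef_rot: [[-0.001, -0.02, 1.0], [0.0, 1.0, 0.02], [-1.0, 0.0, -0.001]]
contact_force: [0.0, -0.1, -0.5]
finger_gap: 0.352
```

```bash
sed -i 's/^V=.*/V=np.array([.5724,.0414,.0453])/' h.py; python3 - <<'E'
from rackfit import *
s=st()
p=snap("wrist","w20")
B=loc2w([0,-.063]); print(B); plan([B[0],B[1],.18],92.6,14)
E
```

```text
t 31.93 tcp [ 0.5099 -0.2978  0.1968] jaw deg 91.16 down [-0.0009  0.0004 -1.    ] q [ 0.6712  0.4872 -0.2866  1.6453  0.1548  1.0324  1.9275] F [ 0.0069 -0.0661 -0.5239] gap 0.352
[ 0.5753 -0.0215]
turn -0.0252 rows>= 1 | total shift [0.0165 0.273  0.078 ] len 0.2844 per row [0.0012 0.0195 0.0056]
```

View pics/w20.png

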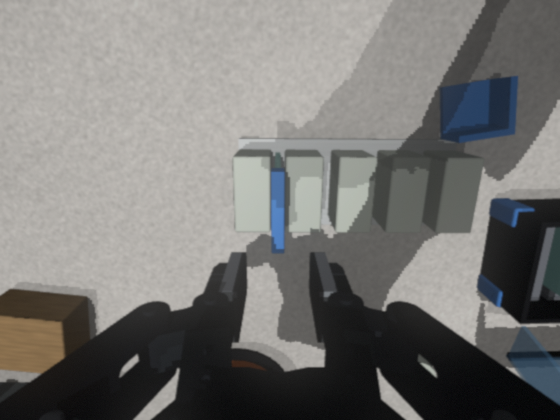

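Emit:
move_arm([
  [[0,0.02,0.004],-0.025],
  [[0,0.025,0.007],0],
  [[0,0.026,0.008],0],
  [[0,0.026,0.008],0],
  [[0,0.026,0.008],0],
  [[0,0.026,0.008],0],
  [[0,0.026,0.008],0],
  [[0,0.026,0.008],0],
  [[0,0.026,0.008],0],
  [[0,0.025,0.007],0],
  [[0.006,0.015,0.004],0],
  [[0.01,0.006,0],0],
])

```text
time: 32.98
tcp_pos: [0.5771, -0.018, 0.1809]
eef_rot: [[0.001, -0.049, 0.999], [0.002, 0.999, 0.049], [-1.0, 0.002, 0.001]]
contact_force: [-0.1, 0.6, -0.5]
finger_gap: 0.351
```

Emit:
move_arm([
  [[0,0,0],0],
  [[0,0,0],0],
  [[0,0,0],0],
  [[0,0,0],0],
])

```text
time: 33.32
tcp_pos: [0.5763, -0.0237, 0.1815]
eef_rot: [[-0.0, -0.043, 0.999], [-0.001, 0.999, 0.043], [-1.0, -0.001, -0.0]]
contact_force: [-0.8, 0.6, 0.3]
finger_gap: 0.353
```

```bash
python3 - <<'E'
from rackfit import *
s=st()
p=snap("wrist","w21")
B=loc2w([0,-.063]); print(B); plan([B[0],B[1],.078],92.6,14)
print(proj(p,[[*loc2w([x,-.063]),.105] for x in(-.032,.032)]))
E
```

```text
t 33.32 tcp [ 0.5763 -0.0237  0.1815] jaw deg 92.45 down [-0.0002 -0.0008 -1.    ] q [ 0.2085  0.4843 -0.322   1.7036  0.179   0.9828  1.4348] F [-0.8268  0.5968  0.2689] gap 0.353
[ 0.5753 -0.0215]
turn -0.0024 rows>= 1 | total shift [ 0.1036  0.002  -0.0011] len 0.1037 per row [ 0.0074  0.0001 -0.0001]
[[280.6806 170.9123]
 [280.72   257.3789]]
```

View pics/w21.png

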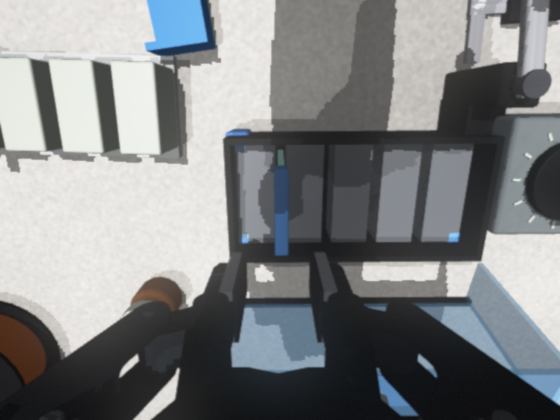

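Emit:
move_arm([
  [[0.015,0.001,-0.001],0],
  [[0.015,0.0015,0],0],
  [[0.015,0,0],0],
  [[0.015,0,0],0],
  [[0.015,0,0],0],
  [[0.015,0,0],0],
  [[0.01,0,0],0],
  [[0.0035,0,0],0],
  [[0,0,0],0],
  [[0,0,0],0],
])

```text
time: 34.2
tcp_pos: [0.5756, -0.0196, 0.0785]
eef_rot: [[0.001, -0.045, 0.999], [-0.0, 0.999, 0.045], [-1.0, -0.0, 0.001]]
contact_force: [-0.1, -0.3, -1.0]
finger_gap: 0.347
```

```bash
python3 - <<'E'
from rackfit import *
s=st()
p=snap("wrist","w22")
E
```

```text
t 34.2 tcp [ 0.5756 -0.0196  0.0785] jaw deg 92.57 down [ 0.0006 -0.0001 -1.    ] q [ 0.1751  0.602  -0.2868  1.8234  0.2377  0.7491  1.3768] F [-0.0914 -0.289  -0.9844] gap 0.347
```

View pics/w22.png

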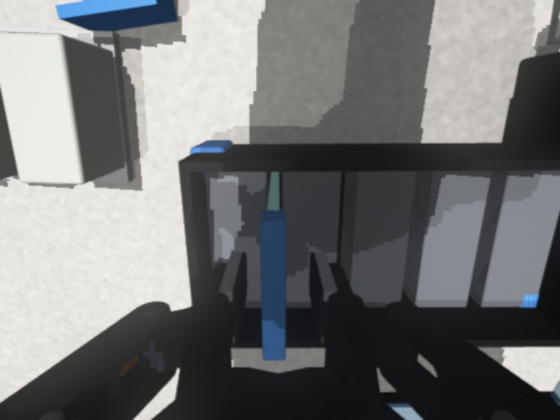

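Emit:
move_arm([
  [[0,-0.002,0],0],
  [[0,0,0],0],
  [[0,0,0],0],
])

```text
time: 34.5
tcp_pos: [0.5757, -0.0216, 0.0785]
eef_rot: [[0.001, -0.045, 0.999], [-0.0, 0.999, 0.045], [-1.0, -0.0, 0.001]]
contact_force: [0.1, -0.5, 0.4]
finger_gap: 0.346
```

Emit:
move_arm([
  [[0,0,0],0],
  [[0,0,0],0],
  [[0,0,0],0],
  [[0,0,0],0],
  [[0,0,0],0],
  [[0,0,0],0],
], hand=-1, grip_force=30)

```text
time: 35.0
tcp_pos: [0.5756, -0.0213, 0.0783]
eef_rot: [[0.001, -0.045, 0.999], [-0.0, 0.999, 0.045], [-1.0, -0.0, 0.001]]
contact_force: [-0.1, -0.3, 4.7]
finger_gap: 0.114
```

Emit:
move_arm([
  [[-0.004,0,0],0],
  [[-0.008,0,0],0],
  [[-0.012,0,0],0],
  [[-0.014,0,0],0],
  [[-0.014,0,0],0],
  [[-0.014,0,0],0],
  [[-0.014,0,0],0],
  [[-0.014,0,0],0],
  [[-0.014,0,0],0],
  [[-0.01,0,0],0],
  [[-0.004,0,0],0],
  [[0,0,0],0],
])

```text
time: 36.0
tcp_pos: [0.5757, -0.0213, 0.201]
eef_rot: [[0.002, -0.045, 0.999], [-0.0, 0.999, 0.045], [-1.0, -0.0, 0.002]]
contact_force: [-1.0, 0.4, -1.4]
finger_gap: 0.111
```

```bash
python3 - <<'E'
from rackfit import *
s=st()
p=snap("wrist","w23"); p=snap("top"); crop(p,(403,214),120,80,6,'t23');p=snap('scene');crop(p,(160,220),150,110,5,'s23')
E
```

```text
t 36.0 tcp [ 0.5757 -0.0213  0.201 ] jaw deg 92.59 down [ 0.0016 -0.0001 -1.    ] q [ 0.2105  0.464  -0.3292  1.6796  0.1704  1.0247  1.441 ] F [-0.9592  0.3638 -1.3523] gap 0.111
```

View pics/w23.png

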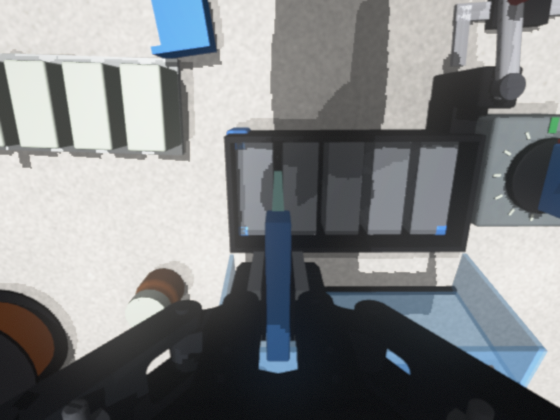

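View pics/t23.png

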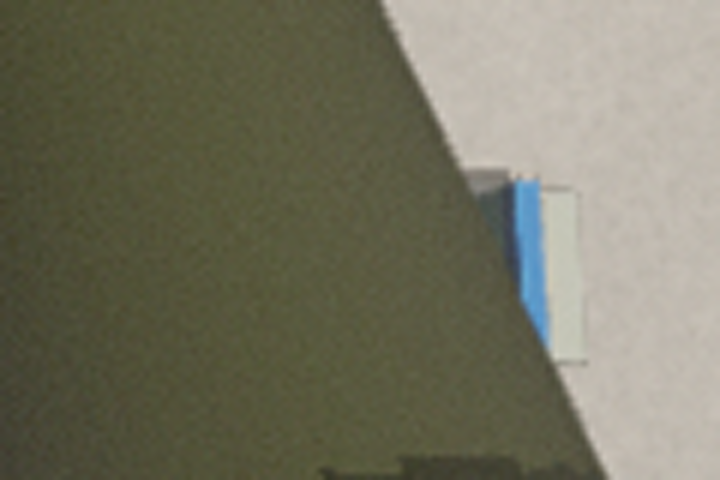

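View pics/s23.png

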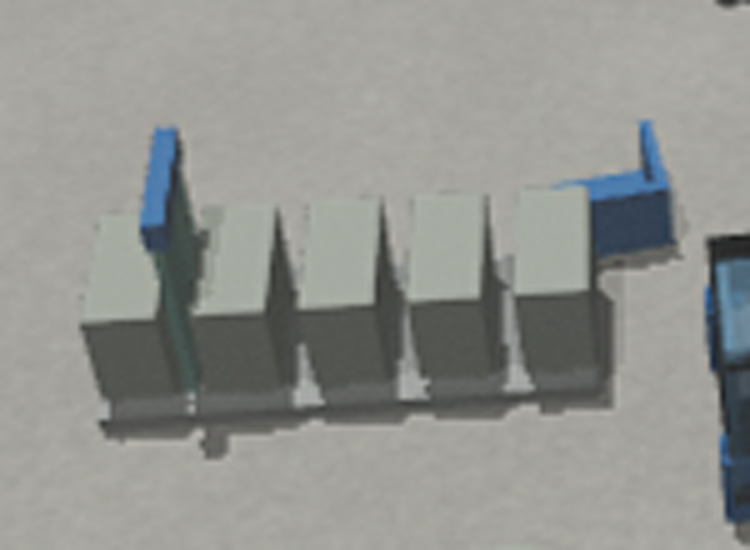

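```bash
python3 - <<'E'
from rackfit import *
s=st(); plan([.5085,-.206,.2],91.1,10)
E
```

```text
t 36.15 tcp [ 0.5749 -0.0214  0.1992] jaw deg 92.59 down [-0.0014  0.     -1.    ] q [ 0.2103  0.466  -0.3288  1.6816  0.1706  1.0237  1.4409] F [-0.4679 -0.2346 -0.5927] gap 0.109
turn 0.026 rows>= 1 | total shift [-0.0007 -0.1833 -0.0699] len 0.1962 per row [-0.0001 -0.0183 -0.007 ]
```

Emit:
move_arm([
  [[0,-0.01,-0.004],0.026],
  [[0,-0.018,-0.007],0],
  [[0,-0.022,-0.008],0],
  [[0,-0.022,-0.008],0],
  [[0,-0.022,-0.008],0],
  [[0,-0.022,-0.008],0],
  [[0,-0.022,-0.008],0],
  [[0,-0.02,-0.008],0],
  [[0,-0.015,-0.007],0],
  [[0.01,-0.008,-0.004],0],
  [[0.01,-0.002,0],0],
  [[0.01,0,0],0],
])

```text
time: 37.15
tcp_pos: [0.5086, -0.206, 0.1684]
eef_rot: [[-0.001, -0.018, 1.0], [0.001, 1.0, 0.018], [-1.0, 0.001, -0.001]]
contact_force: [-0.1, 0.5, -2.5]
finger_gap: 0.108
```

Emit:
move_arm([
  [[0.01,0,0],0],
  [[0.01,0,0],0],
  [[0.005,0,0],0],
  [[0,0,0],0],
  [[0,0,0],0],
  [[0,0,0],0],
])

```text
time: 37.65
tcp_pos: [0.5096, -0.2055, 0.1453]
eef_rot: [[0.001, -0.02, 1.0], [-0.0, 1.0, 0.02], [-1.0, -0.0, 0.001]]
contact_force: [0.7, -0.6, 0.0]
finger_gap: 0.112
```

```bash
python3 - <<'E'
from rackfit import *
s=st()
p=snap("wrist","w24"); crop(p,(280,200),130,100,6,'w24b')
E
```

```text
t 37.65 tcp [ 0.5096 -0.2055  0.1453] jaw deg 91.13 down [ 0.0006 -0.0001 -1.    ] q [ 0.5313  0.4827 -0.2867  1.8222  0.174   0.8606  1.7524] F [ 0.7414 -0.6347  0.0264] gap 0.112
```

View pics/w24.png

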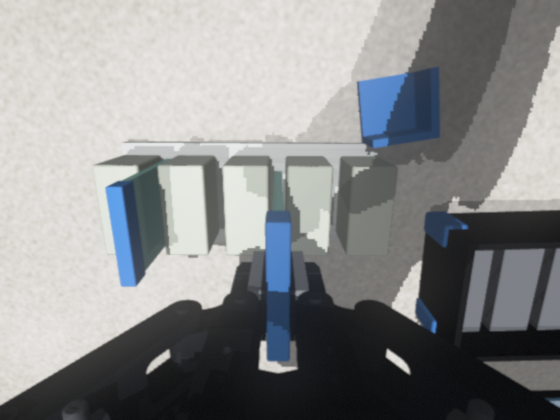

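View pics/w24b.png

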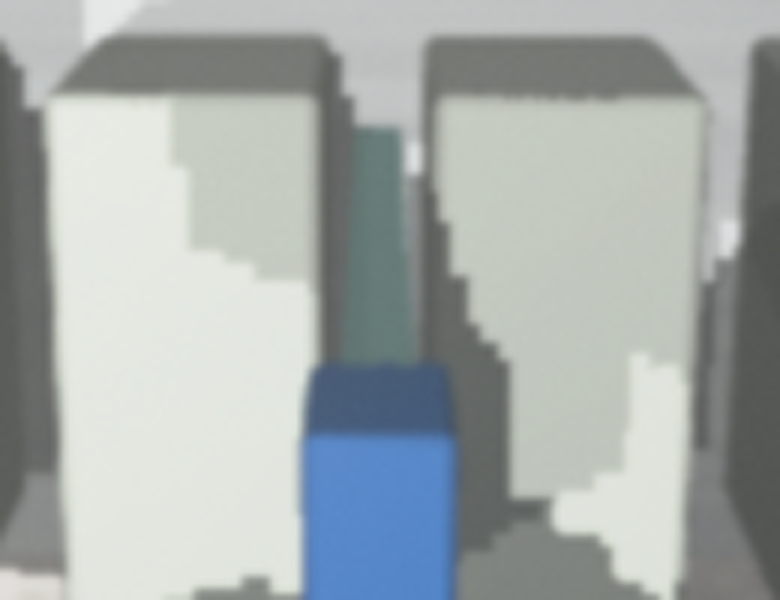

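Emit:
move_arm([
  [[0.006,0,0],0],
  [[0.008,0,0],0],
  [[0.008,0,0],0],
  [[0.008,0,0],0],
  [[0.008,0,0],0],
  [[0.008,0,0],0],
  [[0,0,0],0],
  [[0,0,0],0],
])

```text
time: 38.37
tcp_pos: [0.5088, -0.2056, 0.0983]
eef_rot: [[-0.001, -0.019, 1.0], [0.001, 1.0, 0.019], [-1.0, 0.001, -0.001]]
contact_force: [-0.8, -0.4, -1.6]
finger_gap: 0.109
```

```bash
python3 - <<'E'
from rackfit import *
s=st()
p=snap("wrist"); crop(p,(280,200),130,100,6,'w25b')
E
```

```text
t 38.37 tcp [ 0.5088 -0.2056  0.0983] jaw deg 91.11 down [-0.0014  0.0005 -1.    ] q [ 0.5175  0.5416 -0.269   1.8748  0.2015  0.7529  1.7275] F [-0.7936 -0.3631 -1.5839] gap 0.109
```

View pics/w25b.png

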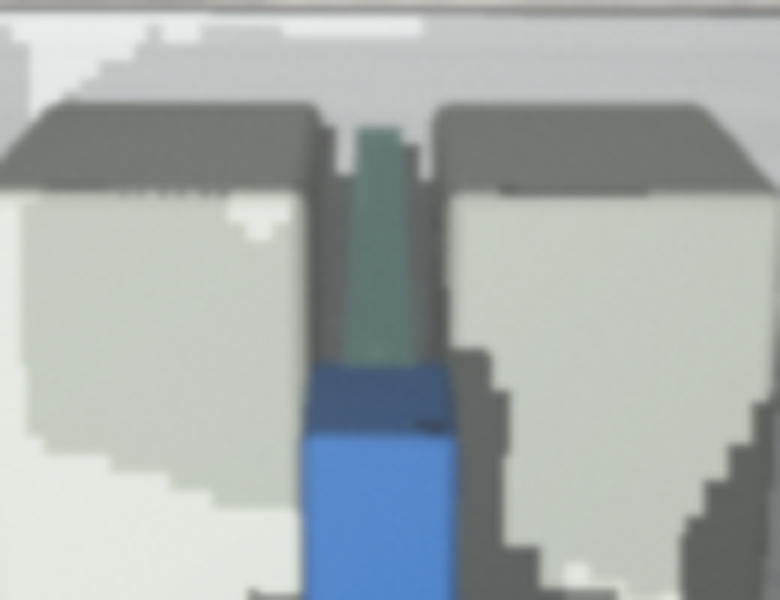

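Centred in the slot; lowering the last 16 mm and releasing.

Emit:
move_arm([
  [[0.004,0,0],0],
  [[0.004,0,0],0],
  [[0.003,0,0],0],
  [[0.002,0,0],0],
  [[0.002,0,0],0],
  [[0.001,0,0],0],
  [[0,0,0],0],
  [[0,0,0],0],
])

```text
time: 39.08
tcp_pos: [0.5092, -0.2058, 0.083]
eef_rot: [[0.0, -0.019, 1.0], [-0.0, 1.0, 0.019], [-1.0, -0.0, 0.0]]
contact_force: [0.4, 0.9, -1.4]
finger_gap: 0.105
```

Emit:
move_arm([
  [[0,0,0],0],
  [[0,0,0],0],
  [[0,0,0],0],
  [[0,0,0],0],
  [[0,0,0],0],
], hand=-0.3)

```text
time: 39.5
tcp_pos: [0.5092, -0.2058, 0.0831]
eef_rot: [[0.0, -0.019, 1.0], [-0.0, 1.0, 0.019], [-1.0, -0.0, 0.0]]
contact_force: [-0.6, -0.4, 0.0]
finger_gap: 0.347
```

Emit:
move_arm([
  [[-0.005,0,0],0],
  [[-0.015,0,0],0],
  [[-0.02,0,0],0],
  [[-0.02,0,0],0],
  [[-0.02,0,0],0],
  [[-0.02,0,0],0],
  [[-0.02,0,0],0],
  [[-0.02,0,0],0],
  [[-0.02,0,0],0],
  [[-0.02,0,0],0],
  [[-0.01,0,0],0],
  [[0,0,0],0],
])

```text
time: 40.5
tcp_pos: [0.5102, -0.206, 0.2755]
eef_rot: [[0.004, -0.019, 1.0], [-0.002, 1.0, 0.019], [-1.0, -0.002, 0.004]]
contact_force: [0.5, -0.1, -0.0]
finger_gap: 0.353
```

```bash
python3 - <<'E'
from rackfit import *
s=st()
p=snap("wrist","w26"); p=snap('scene');crop(p,(200,210),240,150,3.3,'s26')
# handle location at lid angle 1.78
th=1.78;r=np.hypot(.146,.022);a=np.arctan2(.022,.146)+th
q=loc2w([.052-r*np.cos(a),-.04]);print(q,.07+r*np.sin(a)); plan([.6786,.004,.27],2.6,12)
E
```

```text
t 40.5 tcp [ 0.5102 -0.206   0.2755] jaw deg 91.1 down [ 0.0041 -0.0017 -1.    ] q [ 0.555   0.3591 -0.3119  1.6289  0.1182  1.1677  1.8058] F [ 0.533  -0.0786 -0.0012] gap 0.353
[0.6779 0.0061] 0.2082477225585813
turn 1.5446 rows>= 13 | total shift [ 0.0025  0.179  -0.2018] len 0.2698 per row [ 0.0002  0.0149 -0.0168]
```

View pics/w26.png

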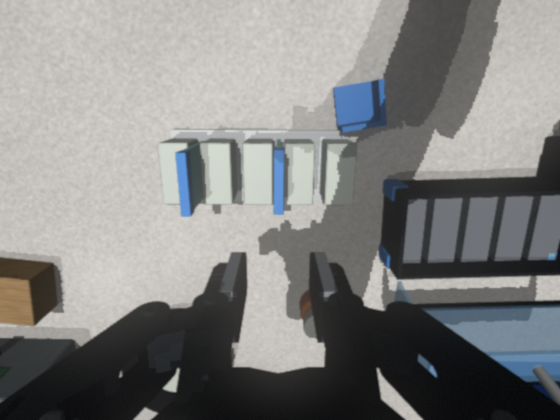

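View pics/s26.png

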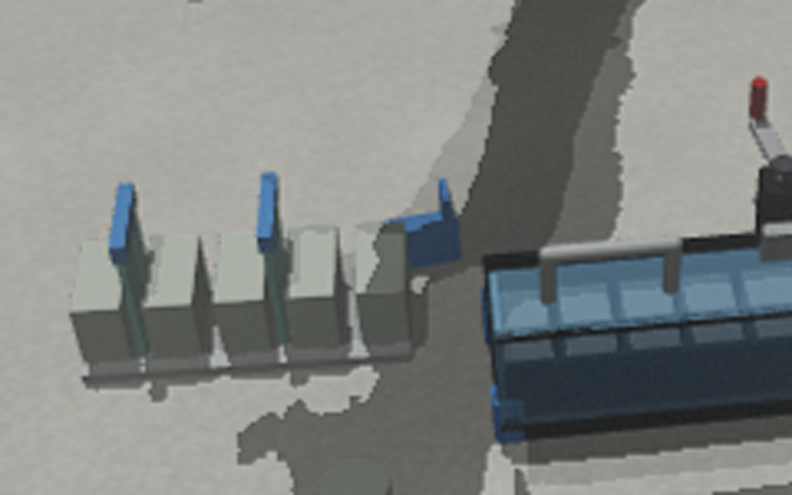

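Emit:
move_arm([
  [[0,0,0],0.12],
  [[0,0,0],0.12],
  [[0,0,0],0.12],
  [[0,0,0],0.12],
  [[0,0,0],0.12],
  [[0,0,0],0.12],
  [[0,0,0],0.12],
  [[0,0,0],0.12],
  [[0,0,0],0.12],
  [[0,0,0],0.12],
  [[0,0,0],0.12],
  [[0,0,0],0.12],
])

```text
time: 41.6
tcp_pos: [0.5084, -0.2056, 0.2712]
eef_rot: [[-0.003, 0.99, 0.143], [0.001, 0.143, -0.99], [-1.0, -0.003, -0.001]]
contact_force: [-0.3, 0.0, 0.6]
finger_gap: 0.347
```

Emit:
move_arm([
  [[0,0,0],0.105],
  [[0,0.012,-0.014],0],
  [[0,0.018,-0.02],0],
  [[0,0.02,-0.023],0],
  [[0,0.02,-0.023],0],
  [[0,0.02,-0.023],0],
  [[0,0.02,-0.023],0],
  [[0,0.02,-0.023],0],
  [[0,0.02,-0.023],0],
  [[0,0.018,-0.02],0],
  [[0,0.01,-0.01],0],
  [[0,0,0],0],
])

```text
time: 42.6
tcp_pos: [0.6787, 0.0086, 0.2698]
eef_rot: [[-0.004, 0.999, 0.05], [0.002, 0.05, -0.999], [-1.0, -0.003, -0.002]]
contact_force: [-1.1, 0.5, -1.0]
finger_gap: 0.349
```

Emit:
move_arm([
  [[0,0,0],0],
  [[0,0,0],0],
  [[0,0,0],0],
])

```text
time: 42.85
tcp_pos: [0.6772, 0.0023, 0.2725]
eef_rot: [[-0.001, 0.999, 0.043], [-0.001, 0.043, -0.999], [-1.0, -0.001, 0.001]]
contact_force: [-0.8, 0.1, -0.6]
finger_gap: 0.353
```

```bash
python3 - <<'E'
from rackfit import *
s=st()
p=snap("wrist","w27"); print(proj(p,[[*loc2w([.052+.0534,y]),.208] for y in (-.075,-.04,-.005)]))
plan([.6786,.0045,.1913],2.5,8)
E
```

```text
t 42.85 tcp [0.6772 0.0023 0.2725] jaw deg 2.46 down [-0.0011 -0.001  -1.    ] q [-0.0348  0.5634 -0.0098  1.2743  0.0064  1.3051 -0.0018] F [-0.8231  0.0625 -0.6008] gap 0.353
[[281.8947 265.1195]
 [281.9413 217.5793]
 [281.9926 165.3051]]
turn -0.0007 rows>= 1 | total shift [ 0.0816  0.0014 -0.0021] len 0.0816 per row [ 0.0102  0.0002 -0.0003]
```

View pics/w27.png

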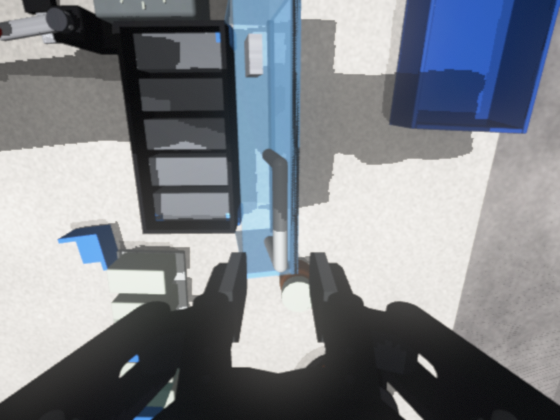

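Emit:
move_arm([
  [[0.012,0.001,-0.001],0],
  [[0.012,0,-0.001],0],
  [[0.012,0,0],0],
  [[0.012,0,0],0],
  [[0.012,0,0],0],
  [[0.012,0,0],0],
  [[0.009,0,0],0],
  [[0,0,0],0],
  [[0,0,0],0],
])

```text
time: 43.65
tcp_pos: [0.6785, 0.0055, 0.192]
eef_rot: [[-0.001, 0.999, 0.044], [-0.0, 0.044, -0.999], [-1.0, -0.001, 0.0]]
contact_force: [-0.1, 0.3, 0.4]
finger_gap: 0.352
```

Emit:
move_arm([
  [[0,0,0],0],
  [[0,0,0],0],
  [[0,0,0],0],
  [[0,0,0],0],
  [[0,0,0],0],
  [[0,0,0],0],
], hand=-1, grip_force=25)

```text
time: 44.15
tcp_pos: [0.6794, 0.0059, 0.1929]
eef_rot: [[0.002, 0.999, 0.045], [-0.0, 0.045, -0.999], [-1.0, 0.002, 0.0]]
contact_force: [1.1, -0.6, 4.8]
finger_gap: 0.099
```

```bash
python3 - <<'E'
from h import *
s=st(); l=w2loc(s['tcp_pos']); print(l)
zg=s['tcp_pos'][2]+.016
print('angle from tcp', np.pi-np.arctan2(zg-.07,l[0]-.052)-np.arctan2(22,146), 'radius',np.hypot(zg-.07,l[0]-.052))
E
```

```text
t 44.15 tcp [0.6794 0.0059 0.1929] jaw deg 2.57 down [ 0.0019 -0.0002 -1.    ] q [-0.0375  0.6147 -0.0133  1.3996  0.0088  1.1255 -0.0072] F [ 1.106  -0.6107  4.7867] gap 0.099
[ 0.1053 -0.0403]
angle from tcp 1.7876073493836504 radius 0.1487390996716455
```

Emit:
move_arm([
  [[-0.001,-0.0027,0],0],
  [[-0.0032,-0.0103,0],0],
  [[-0.0025,-0.0105,0],0],
  [[-0.0017,-0.0107,0],0],
  [[-0.0009,-0.0108,0],0],
  [[0,-0.0108,0],0],
  [[0.0007,-0.0108,0],0],
  [[0.0015,-0.0107,0],0],
  [[0.0023,-0.0106,0],0],
  [[0.003,-0.0104,0],0],
  [[0.0038,-0.0101,0],0],
  [[0.0045,-0.0098,0],0],
])

```text
time: 45.15
tcp_pos: [0.5612, 0.0002, 0.1859]
eef_rot: [[0.003, 0.999, 0.045], [-0.001, 0.045, -0.999], [-1.0, 0.003, 0.001]]
contact_force: [1.6, -2.8, 3.9]
finger_gap: 0.106
```

Emit:
move_arm([
  [[0.0052,-0.0095,0],0],
  [[0.0059,-0.0091,0],0],
  [[0.0066,-0.0086,0],0],
  [[0.0072,-0.0081,0],0],
  [[0.0077,-0.0076,0],0],
  [[0.0083,-0.007,0],0],
  [[0.0088,-0.0063,0],0],
  [[0.0092,-0.0057,0],0],
  [[0.0096,-0.005,0],0],
  [[0,0,0],0],
])

```text
time: 45.98
tcp_pos: [0.4935, -0.0027, 0.1158]
eef_rot: [[0.0, 0.999, 0.045], [-0.0, 0.045, -0.999], [-1.0, 0.0, 0.0]]
contact_force: [4.3, -1.5, -3.8]
finger_gap: 0.106
```

```bash
python3 - <<'E'
from h import *
s=st(); l=w2loc(s['tcp_pos']); print(l)
zg=s['tcp_pos'][2]+.016
print('angle from tcp', np.pi-np.arctan2(zg-.07,l[0]-.052)-np.arctan2(22,146), 'radius',np.hypot(zg-.07,l[0]-.052))
plan([.4821,-.0046,.076],None,4)
p=snap('scene');crop(p,(280,210),190,140,4,'s28')
E
```

```text
t 45.98 tcp [ 0.4935 -0.0027  0.1158] jaw deg 2.56 down [ 0.     -0.0005 -1.    ] q [-0.0317  0.4401 -0.0181  1.9993  0.0126  0.7023 -0.0131] F [ 4.2799 -1.5401 -3.7611] gap 0.106
[-0.0808 -0.0405]
angle from tcp 0.2862354391006412 radius 0.14649545235837302
turn 0 rows>= 0 | total shift [ 0.0398 -0.0115  0.0014] len 0.0415 per row [ 0.01   -0.0029  0.0003]
```

View pics/s28.png

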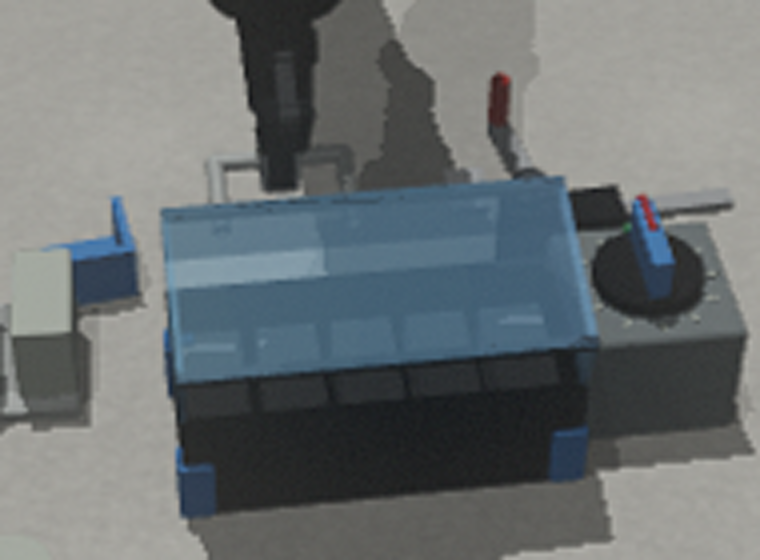

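Emit:
move_arm([
  [[0.007,-0.0029,0],0],
  [[0.007,-0.0024,0],0],
  [[0.006,-0.002,0],0],
  [[0.006,-0.0017,0],0],
  [[0.005,-0.0013,0],0],
  [[0.005,-0.001,0],0],
  [[0.003,-0.0005,0],0],
  [[0.002,-0.0004,0],0],
  [[0,0,0],0],
  [[0,0,0],0],
  [[0,0,0],0],
])

```text
time: 46.95
tcp_pos: [0.482, -0.003, 0.0759]
eef_rot: [[0.0, 0.999, 0.045], [-0.0, 0.045, -0.999], [-1.0, 0.0, 0.0]]
contact_force: [2.2, -4.6, 1.8]
finger_gap: 0.102
```

```bash
python3 - <<'E'
from h import *
s=st(); l=w2loc(s['tcp_pos']); print(l)
p=snap('scene');crop(p,(280,210),190,140,4,'s29')
E
```

```text
t 46.95 tcp [ 0.482  -0.003   0.0759] jaw deg 2.56 down [ 0.0004 -0.0002 -1.    ] q [-0.0322  0.4884 -0.0179  2.0709  0.0157  0.582  -0.0164] F [ 2.2002 -4.586   1.8409] gap 0.102
[-0.0924 -0.0403]
```

View pics/s29.png

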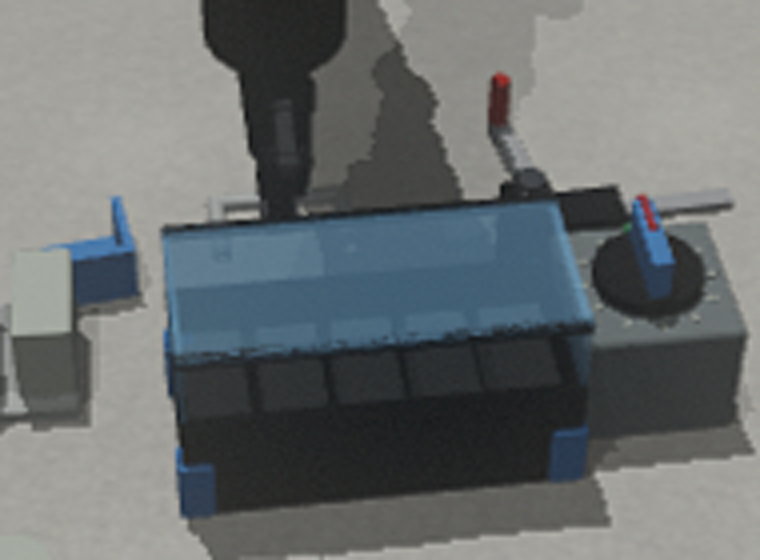

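Emit:
move_arm([
  [[0.002,0,0],0],
  [[0.002,0,0],0],
  [[0.002,0,0],0],
  [[0,0,0],0],
  [[0,0,0],0],
  [[0,0,0],0],
])

```text
time: 47.5
tcp_pos: [0.482, -0.0027, 0.0721]
eef_rot: [[0.002, 0.999, 0.045], [0.0, 0.045, -0.999], [-1.0, 0.002, -0.0]]
contact_force: [-4.5, -2.5, 32.3]
finger_gap: 0.105
```

```bash
python3 - <<'E'
from h import *
s=st()
E
```

```text
t 47.5 tcp [ 0.482  -0.0027  0.0721] jaw deg 2.57 down [ 0.0019  0.0001 -1.    ] q [-0.0326  0.4941 -0.0181  2.0759  0.0158  0.5698 -0.0169] F [-4.5047 -2.5068 32.3129] gap 0.105
```

Emit:
move_arm([
  [[-0.003,0,0],0],
  [[-0.002,0,0],0],
  [[0,0,0],0],
])

```text
time: 47.75
tcp_pos: [0.4823, -0.0026, 0.0751]
eef_rot: [[0.001, 0.999, 0.045], [0.0, 0.045, -0.999], [-1.0, 0.001, -0.0]]
contact_force: [3.8, -3.9, -0.2]
finger_gap: 0.1
```

Emit:
move_arm([
  [[0,0,0],0],
  [[0,0,0],0],
  [[0,0,0],0],
  [[0,0,0],0],
  [[0,0,0],0],
], hand=-0.3)

```text
time: 48.17
tcp_pos: [0.4812, -0.0025, 0.0747]
eef_rot: [[-0.001, 0.999, 0.045], [0.0, 0.045, -0.999], [-1.0, -0.001, -0.0]]
contact_force: [0.7, -0.4, 0.7]
finger_gap: 0.352
```

Emit:
move_arm([
  [[-0.01,0,0],0],
  [[-0.02,0,0],0],
  [[-0.02,0,0],0],
  [[-0.02,0,0],0],
  [[-0.02,0,0],0],
  [[-0.01,0,0],0],
  [[0,0,0],-0.12],
  [[0,0,0],-0.12],
  [[0,0,0],-0.12],
  [[0,0,0],-0.12],
  [[0,0,0],-0.12],
  [[0,0,0],-0.12],
])

```text
time: 49.17
tcp_pos: [0.4814, -0.0027, 0.1749]
eef_rot: [[-0.001, 0.717, 0.697], [0.0, 0.697, -0.717], [-1.0, -0.0, -0.0]]
contact_force: [0.1, 0.4, 0.1]
finger_gap: 0.351
```

Emit:
move_arm([
  [[0,0,0],-0.12],
  [[0,0,0],-0.12],
  [[0,0,0],-0.12],
  [[0,0,0],-0.12],
  [[0,0,0],-0.12],
  [[0,0,0],-0.12],
  [[0,0,0],-0.131],
  [[0,0,0],0],
  [[0,0,0],0],
])

```text
time: 49.92
tcp_pos: [0.4815, -0.0029, 0.1748]
eef_rot: [[-0.001, -0.035, 0.999], [0.0, 0.999, 0.035], [-1.0, 0.0, -0.001]]
contact_force: [-0.5, 0.6, 0.1]
finger_gap: 0.353
```

```bash
python3 - <<'E'
from h import *
s=st(); plan([.4245,.129,.17],92.6,10)
p=snap('wrist','w30'); print(proj(p,[[.4254,.1291,.125]]))
E
```

```text
t 49.92 tcp [ 0.4815 -0.0029  0.1748] jaw deg 92.01 down [-0.0005  0.0002 -1.    ] q [ 0.2579  0.3638 -0.4137  1.9485  0.1883  0.867   1.3516] F [-0.5019  0.5526  0.0848] gap 0.353
turn -0.0102 rows>= 1 | total shift [ 0.0049  0.1344 -0.0509] len 0.1438 per row [ 0.0005  0.0134 -0.0051]
[[508.5364 148.254 ]]
```

View pics/w30.png

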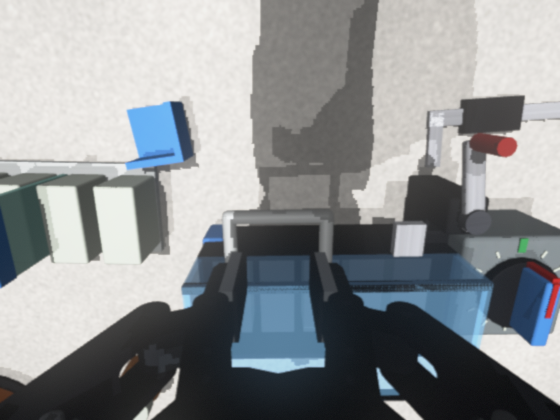

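Lid is shut; pin top is at (507,146), matching the prediction (508,148). Moving above it.

Emit:
move_arm([
  [[0,0.012,-0.004],-0.01],
  [[0,0.014,-0.005],0],
  [[0,0.014,-0.005],0],
  [[0,0.014,-0.005],0],
  [[0,0.014,-0.006],0],
  [[0,0.014,-0.006],0],
  [[0,0.014,-0.006],0],
  [[0,0.014,-0.006],0],
  [[0,0.014,-0.005],0],
  [[0,0.01,-0.003],0],
  [[0,0,0],0],
  [[0,0,0],0],
])

```text
time: 50.97
tcp_pos: [0.4241, 0.1291, 0.1751]
eef_rot: [[0.0, -0.05, 0.999], [-0.0, 0.999, 0.05], [-1.0, -0.0, 0.0]]
contact_force: [0.6, 0.2, 0.9]
finger_gap: 0.35
```

```bash
python3 - <<'E'
from h import *
s=st(); plan([.4245,.129,.098],92.6,10)
p=snap('wrist','w31'); print(proj(p,[[.4254,.1291,.125],[.4254,.1291,.095]]))
E
```

```text
t 50.97 tcp [0.4241 0.1291 0.1751] jaw deg 92.88 down [ 0.0002 -0.0002 -1.    ] q [-0.0004  0.3122 -0.4596  2.0361  0.1857  0.8324  1.0547] F [0.5689 0.1837 0.8689] gap 0.35
turn 0.0048 rows>= 1 | total shift [ 0.0771 -0.0001  0.0004] len 0.0771 per row [ 0.0077 -0.      0.    ]
[[277.3413 232.9254]
 [277.402  217.2129]]
```

View pics/w31.png

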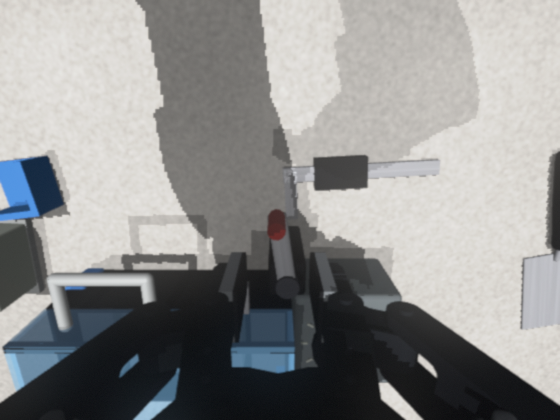

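Emit:
move_arm([
  [[0.012,0,0],0.005],
  [[0.012,0,0],0],
  [[0.012,0,0],0],
  [[0.012,0,0],0],
  [[0.012,0,0],0],
  [[0.012,0,0],0],
  [[0.005,0,0],0],
  [[0,0,0],0],
  [[0,0,0],0],
])

```text
time: 51.77
tcp_pos: [0.4244, 0.1281, 0.098]
eef_rot: [[-0.0, -0.043, 0.999], [-0.0, 0.999, 0.043], [-1.0, -0.0, -0.001]]
contact_force: [-0.2, 0.1, 0.9]
finger_gap: 0.351
```

Emit:
move_arm([
  [[0,0,0],0],
  [[0,0,0],0],
  [[0,0,0],0],
  [[0,0,0],0],
  [[0,0,0],0],
  [[0,0,0],0],
], hand=-1, grip_force=25)

```text
time: 52.27
tcp_pos: [0.4247, 0.1286, 0.0984]
eef_rot: [[0.001, -0.044, 0.999], [0.0, 0.999, 0.044], [-1.0, -0.0, 0.001]]
contact_force: [-0.2, -0.4, 5.4]
finger_gap: 0.124
```

Emit:
move_arm([
  [[0,-0.0084,0.0018],0],
  [[0,-0.008,0.003],0],
  [[0,-0.0075,0.0041],0],
  [[0,-0.0068,0.0052],0],
  [[0,-0.0059,0.0062],0],
  [[0,-0.0049,0.007],0],
  [[0,-0.0038,0.0076],0],
  [[0,-0.0026,0.0081],0],
  [[0,-0.0014,0.0084],0],
  [[0,-0.0004,0.002],0],
  [[0,0,0],0],
  [[0,0,0],0],
])

```text
time: 53.27
tcp_pos: [0.4809, 0.0819, 0.0981]
eef_rot: [[0.002, -0.044, 0.999], [0.001, 0.999, 0.044], [-1.0, 0.001, 0.002]]
contact_force: [2.4, 5.2, 2.3]
finger_gap: 0.127
```

```bash
python3 - <<'E'
from h import *
s=st(); print(w2loc(s['tcp_pos']))
p=snap('wrist','w32')
E
```

```text
t 53.27 tcp [0.4809 0.0819 0.0981] jaw deg 92.52 down [ 0.0018  0.0011 -1.    ] q [ 0.0614  0.4795 -0.4014  2.0314  0.289   0.6823  1.0897] F [2.4374 5.1601 2.3221] gap 0.127
[-0.0896  0.0446]
```

View pics/w32.png

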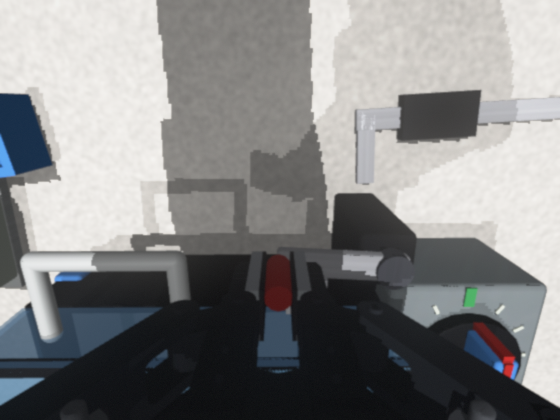

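Latch back along the box front, arm from hinge (394,265) to pin (277,275). Releasing and backing off straight up.

Emit:
move_arm([
  [[0,0,0],0],
  [[0,0,0],0],
  [[0,0,0],0],
  [[0,0,0],0],
  [[0,0,0],0],
], hand=-0.3)

```text
time: 53.73
tcp_pos: [0.4795, 0.0808, 0.0978]
eef_rot: [[-0.001, -0.044, 0.999], [-0.001, 0.999, 0.044], [-1.0, -0.001, -0.001]]
contact_force: [-0.7, 0.0, 0.1]
finger_gap: 0.346
```

Emit:
move_arm([
  [[-0.01,0,0],0],
  [[-0.02,0,0],0],
  [[-0.02,0,0],0],
  [[-0.02,0,0],0],
  [[-0.02,0,0],0],
  [[-0.02,0,0],0],
  [[-0.02,0,0],0],
  [[-0.01,0,0],0],
  [[0,0,0],0],
  [[0,0,0],0],
  [[0,0,0],0],
])

```text
time: 54.65
tcp_pos: [0.4793, 0.0809, 0.2371]
eef_rot: [[-0.001, -0.044, 0.999], [-0.001, 0.999, 0.044], [-1.0, -0.0, -0.001]]
contact_force: [0.2, -0.0, -0.0]
finger_gap: 0.35
```

```bash
python3 - <<'E'
from h import *
s=st()
p=snap('wrist','w33'); 
for nm,uv in []: pass
p=snap('scene');crop(p,(240,210),250,150,3,'s33')
E
```

```text
t 54.65 tcp [0.4793 0.0809 0.2371] jaw deg 92.52 down [-0.0015 -0.0005 -1.    ] q [ 0.1348  0.3064 -0.4714  1.8409  0.1602  1.0332  1.2144] F [ 0.1642 -0.0375 -0.043 ] gap 0.35
```

View pics/w33.png

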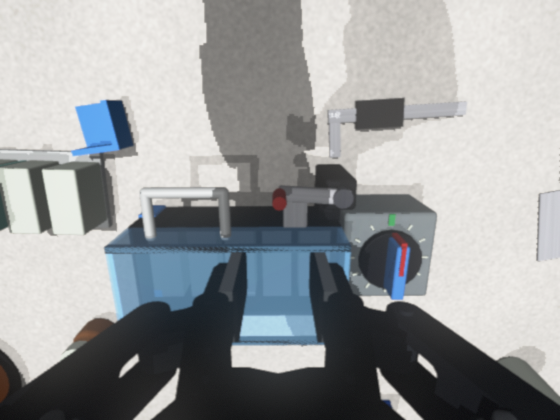

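View pics/s33.png

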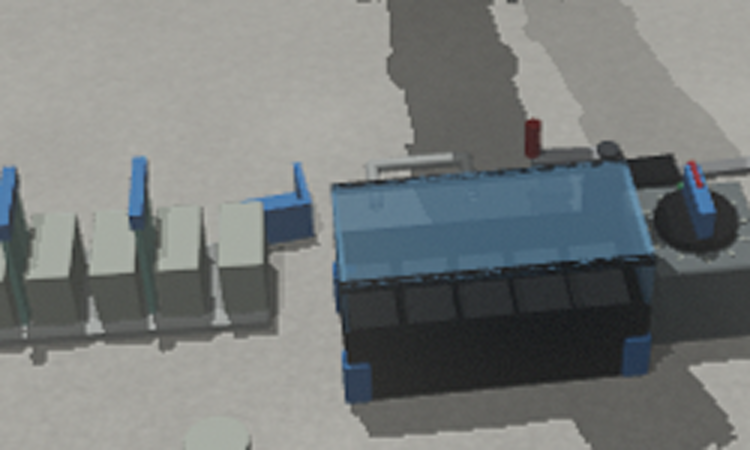

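```bash
python3 - <<'E'
from h import *
plan([.30,.45,.25],None,15)
E
```

```text
turn 0 rows>= 0 | total shift [-0.0129  0.3765 -0.1628] len 0.4104 per row [-0.0009  0.0251 -0.0109]
```

Emit:
move_arm([
  [[0,0.024,-0.013],0],
  [[0,0.025,-0.013],0],
  [[0,0.025,-0.013],0],
  [[0,0.025,-0.013],0],
  [[0,0.025,-0.013],0],
  [[0,0.025,-0.013],0],
  [[0,0.025,-0.013],0],
  [[0,0.025,-0.013],0],
  [[0,0.025,-0.013],0],
  [[0,0.025,-0.013],0],
  [[0,0.025,-0.013],0],
  [[0,0.025,-0.013],0],
])

```text
time: 55.75
tcp_pos: [0.3097, 0.3739, 0.2372]
eef_rot: [[-0.001, -0.044, 0.999], [-0.001, 0.999, 0.044], [-1.0, -0.001, -0.001]]
contact_force: [0.6, 0.5, 1.1]
finger_gap: 0.35
```

Emit:
move_arm([
  [[0,0.025,-0.013],0],
  [[0,0.025,-0.013],0],
  [[0,0.015,-0.008],0],
  [[0,0,0],0],
  [[0,0,0],0],
  [[0,0,0],0],
])

```text
time: 56.25
tcp_pos: [0.2744, 0.4355, 0.2372]
eef_rot: [[-0.0, -0.044, 0.999], [-0.002, 0.999, 0.044], [-1.0, -0.002, -0.001]]
contact_force: [0.1, -0.5, -0.7]
finger_gap: 0.352
```

```bash
python3 - <<'E'
from h import *
st(); p=snap('top','t34'); crop(p,(265,205),150,110,5,'t34b'); crop(p,(395,214),130,90,6,'t34c')
q=snap('scene'); crop(q,(280,220),190,120,4,'s34')
for t in ['bracket','jar','scraper','caliper']:
  for c,P in (('top',p),):
    r=spotter.look_for(c,t)
    if r: print(t,r[0]['score'],r[0]['uv'])
E
```

```text
t 56.25 tcp [0.2744 0.4355 0.2372] jaw deg 92.5 down [-0.0004 -0.0018 -1.    ] q [-0.6251  0.3704 -0.6087  1.7723  0.2379  1.0749  0.2979] F [ 0.0553 -0.4816 -0.6673] gap 0.352
bracket 0.59 [342.9, 250.7]
jar 0.66 [356.6, 145.1]
scraper 0.93 [131.8, 220.0]
caliper 0.63 [223.9, 262.1]
```

View pics/t34.png

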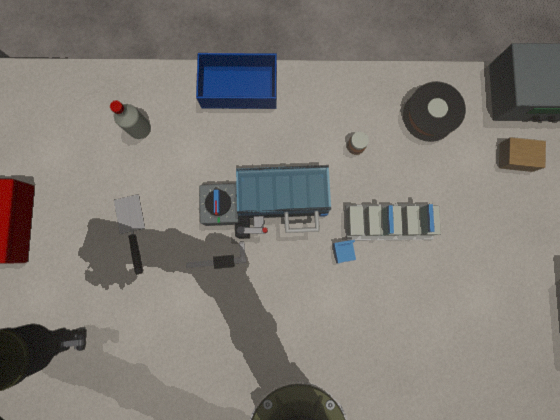

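View pics/t34b.png

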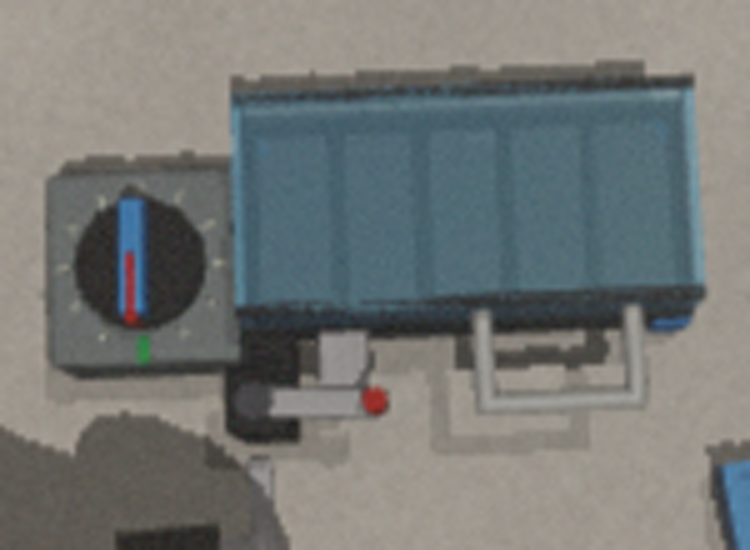

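View pics/t34c.png

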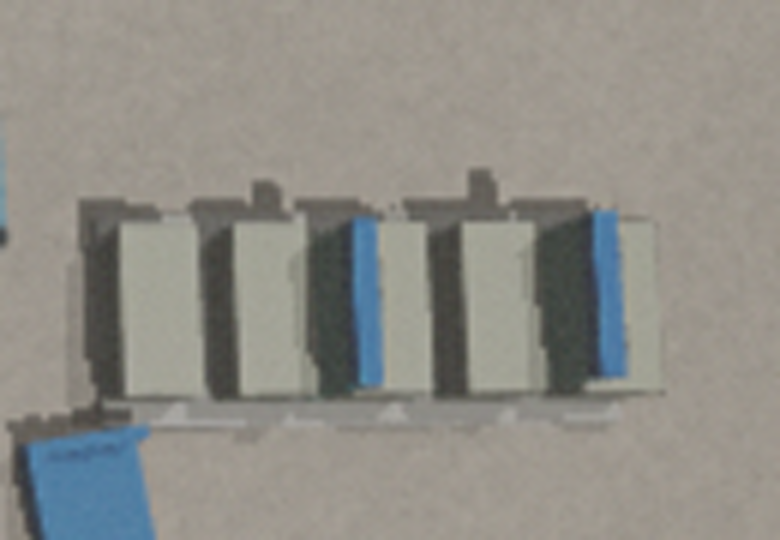

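View pics/s34.png

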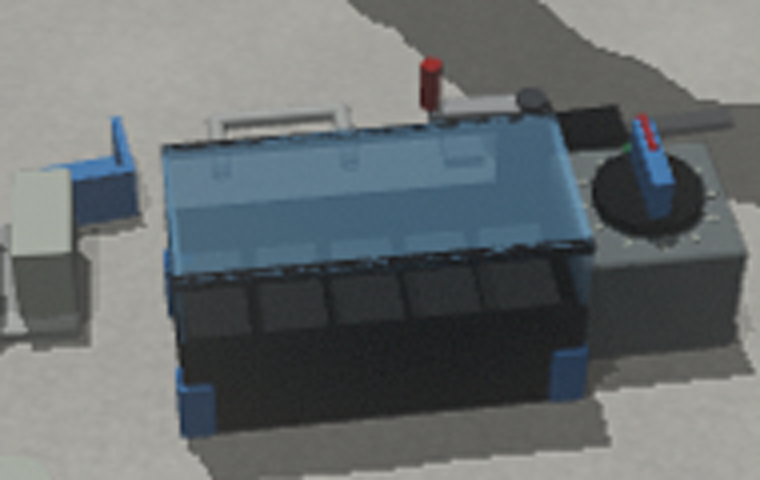

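```bash
python3 - <<'E'
from h import *
p=snap('top'); T=lambda X,Y:(190+X/5-.5,150+Y/5-.5)
a=at_z(p,T(130,322),.112);b=at_z(p,T(132,198),.112);z=at_z(p,T(143.5,348),.075)
d=a-b; ang=np.degrees(np.arctan2(d[1],d[0])); print(a,b,z,ang,'timer rad',np.radians(((180+np.degrees(V[2]))-ang+180)%360-180))
E
```

```text
[0.5161 0.1927 0.112 ] [0.5735 0.1935 0.112 ] [0.5079 0.1919 0.075 ] -179.22425542438273 timer rad 0.03176070300099264
```

```bash
python3 -c "
from h import *
print(bot.sign_off()); st()"
```

```text
the job is handed in; nothing more can be done
None
the job is handed in; nothing more can be done
```

The job is done and handed in at about 56 s on the robot's clock; the hand-in gives no verdict, so what follows is from my own checks.

- **Timer, latch, lid:** I turned the timer knob back to zero, swung the latch out to about 1.4 rad, and opened the lid to about 1.78 rad.
- **Plates:** Two plates were present. I drew each straight up and stood it in a rack slot, the first in y = -69 mm and the second in y = +23 mm, opening the fingers at about 1 to 2 mm above the slot floor.
- **Rack knock:** The rack had been knocked about 2.5 cm aside before the first placing. I measured it again and used the new position for both plates.
- **Closing up:** I shut the lid and pressed it down to its stop (32 N at the wrist), swung the latch back, and moved the arm clear of everything.

**Last checks:**
- The timer pointer measured about 0.03 rad from zero in the top camera, and looked at zero in the wrist view.
- The lid edges and latch show at the same image positions as at the start, when both were shut. The latch arm lies over its tab.
- Both plates stand upright in their slots.
- The bystanders moved at most about 2 pixels in the top view (roughly 5 mm), which is within what the detector varies by.

**Disagreement:** the wrist camera and the fixed cameras differed by about 2 mm (up to 5 mm at the knob) in y. I aligned the grasps and the placings to the wrist view. No check failed.

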